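# Ribbon change at the packing bench

### The arm

A 7-joint arm with a two-finger parallel gripper is mounted at the origin on the work surface; the furniture and walls round the work are solid. World frame = base frame: x ahead of the robot, y to its left, z up, the work surface at z = 0. Lengths are in m, angles in rad, forces in N, time in s.
With the tool pointing down it reaches from about 0.425 to 0.875 m from the base axis. Payload 8.4 kg.
Tool frame: the origin (TCP) lies where the fingers leave the gripper's body, on its centre line; the fingertips stand 73 mm ahead of it and the grasp point (between the pads) lies 54 mm ahead of it; z points along the fingers, y is the direction in which the jaws open and shut (so a half turn about z gives the same grasp; the last joint's range is limited). The gripper opens to 85 mm and grips with 20 to 120 N. Pads are 22 mm wide; open, the fingers measure 114 mm over their backs; the gripper's body (76 mm by 85 mm) begins 54 mm behind the grasp point. The pads swing forward as they close: fully open they stand 13 mm farther back than shut.
Start: joints at [1.027, 0.333, 0.04, 1.465, -0.013, 1.343, -0.059], TCP at [0.28, -0.587, 0.304] pointing down, gripper open.
Joint ranges: [-2.58, 2.58], [-0.38, 2.09], [-1.3, 1.39], [0.25, 2.4], [-1.5, 4.64], [0.08, 2.09], [-2.65, 2.65]. Speed limits (rad/s): [2.22, 2.22, 2.79, 2.79, 3.14, 3.14, 3.14].

### API

Orientations are given as a unit quaternion [w, x, y, z].
In Python, from bench import * gives the robot as it stands.
- The arm moves only by the tool arm_command, never from a script. Its argument "moves" is a list of rows, each a list of 2 entries, a list of its own where there are three numbers: the shift along the tool's x, y, z in units of 0.25 m (1.0 is 0.25 m), then the turn about the tool's z in units of 2 rad (1.0 is 2 rad). A call has 1 to 10 rows; each row is the pose to reach, as a shift and turn from the pose measured when the call began, along the tool's axes at that moment; what a row does not reach only later rows make up. A row lasts 1/12 s, in which the tool goes at most 41.7 mm and 7.16 degrees, less where a joint would pass 70% of its speed; a pose out of reach is approached as far as the arm can. A call with a number of a shift or a turn outside -1 to 1 is refused whole. A call with a gripper value outside its range is refused whole. "hand" is the closure in counts, from 0 (fully open) to 255 (shut), set as the call begins (left out, the last holds). The fingers move at their own pace and stop on an object; "force" is the grip in N (left out, the last holds). Time passes only in rows, so rows that repeat a pose let the fingers close. It gives the time, the measured TCP pose, the force and the opening at its end, in the units of the state.
- state(): the state, without advancing time (a new reading comes with each control period).
- capture(name): name is "side" or "top" or "wrist"; returns a dict with "pixels" (420x560x3 uint8, red, green, blue), "camera_matrix" (3x3 intrinsics, pixels), "dist" ([k1, k2, p1, p2, k3] as OpenCV has them; the pictures are not rectified), "R" (3x3) and "t" (3): a world point X has camera coordinates R X + t; the wrist camera has in their place "mount" (4x4, takes a point from camera to tool coordinates, whose origin is the TCP and whose axes are the flange's). Camera axes: x right, y down, z forward; pixel columns grow to the right and rows downward; lengths in m; the calibration is good to about 2 mm. A picture is of the moment at which its call begins: read the wrist's pose just before it. There is no depth.
- finish_job(): hands the job in, once; it reports no verdict.
The state is a dict: "t": time; "joint_positions": joint angles; "qvel": joint speeds; "effort": joint torques, N m; "ee_pos": TCP position; "tool_rot": TCP orientation; "ft_force": force on the tool from outside, world axes, zero at the start; "wrist_torque": the same for the moment, N m; "gripper_width": opening from 0.0 (shut) to 1.0 (fully open).
Only numpy, scipy, OpenCV 4.12 (cv2) and the standard library are available. Lean on these libraries where they do the work, as an engineer would, in place of code of your own. Each camera call takes 0.05 s, during which the arm holds its last target.

### The job

Change the ribbon from red to yellow: first take the date stamp and the spice jar, which stand in the way in the front row of the wooden rack, and stand both upright on the cork mat. While they wait there, lay the yellow ribbon roll from the back of the rack flat in the round cup of the ribbon holder, and then the red roll flat on the rack's round back place where the yellow one stood. Last, put the date stamp and the jar back upright in the rack, each exactly where it stood at the start, without ever knocking them over.

Things in the scene. Friction and masses are not known exactly. Their poses are not given: they have to be found in the camera images.
- stamp_mid (a point): upright date stamp, 107 mm tall: brown wooden knob grip over a small frame with black roller and red foot. Point: on its axis, half-way up (53.5 mm above its underside), z up. Hold it by the round grip, at most 32 mm across, 46 to 107 mm above the underside; the frame below is 52 mm (its y) by 16 mm (x). At the start it stands in one front place of the rack, the jar in the other
- jar_mid (a point): white-capped round spice jar, 47 mm in diameter, 98 mm tall, standing upright. Point: on its axis, half-way up (49 mm above its underside). z up. At the start it stands in the rack's other front place
- yellow_mid (a point): yellow ribbon roll lying flat, a cylinder 55 mm in diameter and 32 mm high (top hole is only shallow, hold it round the outside). Point: its centre, 16 mm above its underside. z up. At the start it lies in the rack's back place, lower than the stamp and jar, which stand close in front of it
- red_mid (a point): red ribbon roll lying flat on the table, same size as the yellow one: 55 mm in diameter, 32 mm high. Point: its centre, 16 mm above its underside. z up
- rack: fixed light wooden board, 150 mm deep (x), 200 mm wide (y), 12 mm thick. Origin: centre of its underside, on the table; +x to its back, z up. Back fence up to 46 mm above the table (inner face x = 67 mm), cheeks up to 34 mm on the rear half of both sides (inner faces y = +-92 mm); front open. Three round inlaid places: front ones at about x = -30, y = +-42 mm, one at the back
- rack_back (a point): centre of the rack's round back place, on the board's top (x = +28, y = 0, z = 12 mm in the rack's frame); axes as the rack's. The fence is 39 mm behind it
- holder_cup (a point): ribbon holder: fixed grey plate 116 by 100 mm, 4 mm thick, with a shallow round cup. Point: centre of the cup's floor, 4 mm above the table, z up. The cup is 80 mm wide inside a blue lip 4 mm thick whose top is 9 mm above the table. A steel wire guide, 27 mm high, stands 57 mm from the cup's centre on its +x side, across y from -25 to 25 mm
- mat: fixed cork mat on the table, the side area: 115 mm (x) by 190 mm (y), 5 mm thick. Origin: centre of its underside, z up; its long side is y. Between the left and right side of the table stands a fixed blue bag sealer, from (x 0.22, y -0.14) to (x 0.56, y -0.03) m, its raised arm up to 0.22 m high at the far end: travel over it or round its far end; a hood hangs low over the table's far left
Mind the look-alikes: they are no part of the job. What is shaped like the part that bears stamp_mid but pink is not meant.

How it is judged:
On the way, in this order (a step that is already met when the one before it is completed fails the run):
1. the date stamp and the jar both stand upright and released on the cork mat, while the yellow roll is still in its place in the rack (x of stamp_mid in the frame of mat between -0.0575 and 0.0575 m and y of stamp_mid in the frame of mat between -0.095 and 0.095 m and z of stamp_mid in the frame of mat between 0.0515 and 0.0655 m and angle between each of stamp_mid, jar_mid's own z axis and vertical below 0.1 rad and linear speed of each of stamp, jar below 0.03 m/s and contact force between the fingers and stamp below 0.1 N and x of jar_mid in the frame of mat between -0.0575 and 0.0575 m and y of jar_mid in the frame of mat between -0.095 and 0.095 m and z of jar_mid in the frame of mat between 0.047 and 0.061 m and contact force between the fingers and jar below 0.1 N and distance of yellow_mid from where it was at the start of the episode below 0.03 m), for 0.2 s.
2. with the stamp and the jar still on the mat, the yellow roll lies in the holder's cup and the red roll in the rack's back place (x of stamp_mid in the frame of mat between -0.0575 and 0.0575 m and y of stamp_mid in the frame of mat between -0.095 and 0.095 m and z of stamp_mid in the frame of mat between 0.0515 and 0.0655 m and angle between each of stamp_mid, jar_mid, yellow_mid, red_mid's own z axis and vertical below 0.1 rad and linear speed of each of stamp, jar, yellow, red below 0.03 m/s and contact force between the fingers and stamp below 0.1 N and x of jar_mid in the frame of mat between -0.0575 and 0.0575 m and y of jar_mid in the frame of mat between -0.095 and 0.095 m and z of jar_mid in the frame of mat between 0.047 and 0.061 m and contact force between the fingers and jar below 0.1 N and horizontal distance between yellow_mid and holder_cup below 0.012 m and z of yellow_mid in the frame of holder_cup between 0.012 and 0.02 m and contact force between the fingers and yellow below 0.1 N and horizontal distance between red_mid and rack_back below 0.012 m and z of red_mid in the frame of rack_back between 0.012 and 0.02 m and contact force between the fingers and red below 0.1 N), for 0.2 s.
At the end, for the whole second after the job is handed in: The yellow roll lies flat in the holder's cup and the red roll flat on the rack's back place (each centre within 12 mm of the place's centre), the date stamp and the jar stand upright in the rack, each within 15 mm of where it stood at the start; all released and at rest (horizontal distance between yellow_mid and holder_cup below 0.012 m and z of yellow_mid in the frame of holder_cup between 0.012 and 0.02 m and angle between each of yellow_mid, red_mid, stamp_mid, jar_mid's own z axis and vertical below 0.1 rad and linear speed of each of yellow, red, stamp, jar below 0.03 m/s and contact force between the fingers and yellow below 0.1 N and horizontal distance between red_mid and rack_back below 0.012 m and z of red_mid in the frame of rack_back between 0.012 and 0.02 m and contact force between the fingers and red below 0.1 N and distance of each of stamp_mid, jar_mid from where it was at the start of the episode below 0.015 m and contact force between the fingers and stamp below 0.1 N and contact force between the fingers and jar below 0.1 N); the robot touches nothing.
It fails at once if the date stamp or the jar is knocked over (angle between any of stamp_mid, jar_mid's own z axis and vertical above 0.7 rad).
It also fails if it takes over 134 s, if anything falls off the work surface, if the arm or the gripper's body presses on something with over 40 N, if the wrist force passes 120 N, or if a joint passes its speed limit or range.

## Working session

There is one attempt and no reset: what is moved stays moved. The work goes in short steps, Python scripts to look and compute and a tool call to move; the robot and the scene stay as the last step left them, time stands still between calls to the robot, and variables do not carry over. Pictures are saved under pics/ and viewed, and the job is handed in when it is done.

Besides the shell and the picture viewer there is one more tool, called after "Request:" as name(argument=value, ...) on one line, values as JSON. arm_command: Moves the arm, as the interface text tells. Shifts and turns lie within -1 to 1; 1 stands for 0.25 m of shift or 2 rad of turn. Its arguments: {"type":"object","properties":{"moves":{"type":"array"},"hand":{"type":"number"},"force":{"type":"number"}},"required":["moves"]}

```bash
mkdir -p pics; ls; cat > h.py <<'E'
from bench import *
import numpy as np, cv2
def snap(n,f):
    c=capture(n); cv2.imwrite(f'pics/{f}.png',cv2.cvtColor(c['pixels'],cv2.COLOR_RGB2BGR)); return c
E
python3 - <<'E'
from h import *
import pickle
s=state();print(s)
d={}
for n in('side','top','wrist'):
    d[n]=snap(n,n+'0'); print(n,{k:np.round(v,4).tolist() for k,v in d[n].items() if k!='pixels'})
d['state']=s
pickle.dump(d,open('cap0.pkl','wb'))
E
```

```text
pics
{'t': 0.0, 'joint_positions': array([ 1.0268475 ,  0.33392248,  0.03984732,  1.46630216, -0.01336857,
        1.34333636, -0.05850333]), 'qvel': array([-6.64785801e-04, -4.44767771e-04,  1.37770083e-03,  2.47578180e-03,
        3.76832756e-04,  1.80903207e-05, -3.92125446e-04]), 'effort': array([-5.54617545e-04, -6.58556628e+01,  1.36492029e+00, -4.05553257e+01,
        1.65912334e-02,  1.28088769e-02, -2.09606561e-06]), 'ee_pos': array([ 0.27948094, -0.58644773,  0.30299823]), 'tool_rot': array([-8.12710185e-04,  9.75374946e-01,  2.20551560e-01, -2.54184776e-04]), 'ft_force': array([0.29347362, 0.72367322, 0.76402349]), 'wrist_torque': array([ 0.02271835, -0.01974489,  0.02887002]), 'gripper_width': 1.0064258014351173}
side {'camera_matrix': [[450.0475, 0.0, 275.0414], [0.0, 450.0475, 204.2358], [0.0, 0.0, 1.0]], 'dist': [-0.0431, 0.0, 0.0, 0.0, 0.0], 'R': [[-0.9851, -0.1721, 0.0025], [-0.1109, 0.6234, -0.774], [0.1317, -0.7627, -0.6331]], 't': [0.5591, 0.1008, 0.9354]}
top {'camera_matrix': [[467.3352, 0.0, 276.5873], [0.0, 467.3352, 208.3439], [0.0, 0.0, 1.0]], 'dist': [-0.096, 0.0, 0.0, 0.0, 0.0], 'R': [[-0.0079, -0.9998, 0.0174], [-0.9974, 0.0066, -0.0721], [0.0719, -0.0179, -0.9972]], 't': [0.0169, 0.5345, 1.1073]}
wrist {'camera_matrix': [[323.1102, 0.0, 280.9511], [0.0, 323.1102, 208.5723], [0.0, 0.0, 1.0]], 'dist': [-0.0467, 0.0, 0.0, 0.0, 0.0], 'mount': [[-0.0001, -0.9653, -0.2612, 0.0661], [1.0, -0.0001, -0.0003, 0.0007], [0.0003, -0.2612, 0.9653, -0.0695], [0.0, 0.0, 0.0, 1.0]]}
```

View pics/top0.png

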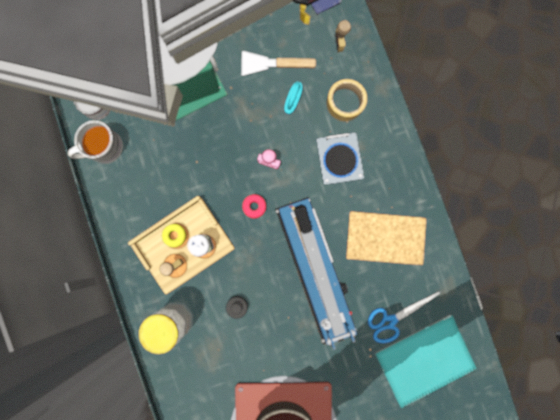

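View pics/side0.png

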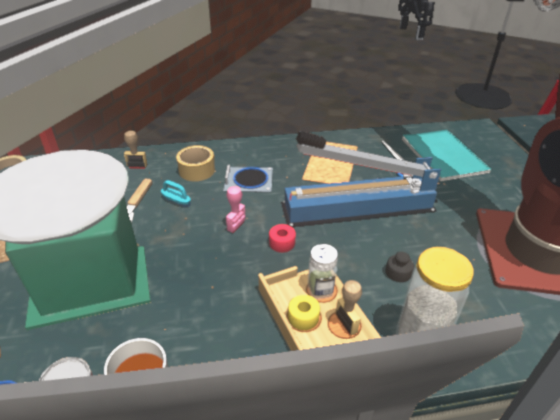

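View pics/wrist0.png

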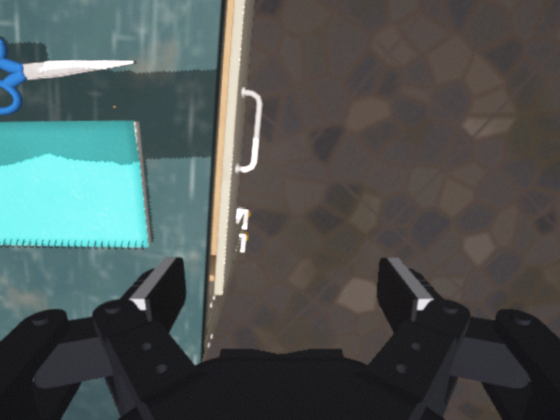

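```bash
cat >> h.py <<'E'
import pickle
def pix2w(c,uv,z):
    p=cv2.undistortPoints(np.array(uv,float).reshape(-1,1,2),c['camera_matrix'],np.array(c['dist'])).reshape(-1,2)
    R=np.array(c['R']);t=np.array(c['t']);C=-R.T@t
    d=np.c_[p,np.ones(len(p))]@R
    return C+d*((z-C[2])/d[:,2])[:,None]
def w2pix(c,X):
    R=np.array(c['R']);t=np.array(c['t'])
    return cv2.projectPoints(np.array(X,float).reshape(-1,1,3),cv2.Rodrigues(R)[0],t,c['camera_matrix'],np.array(c['dist']))[0].reshape(-1,2)
def wristcam(c,s):
    # pose R,t for wrist
    from scipy.spatial.transform import Rotation as Ro
    q=s['tool_rot'];T=np.eye(4);T[:3,:3]=Ro.from_quat([q[1],q[2],q[3],q[0]]).as_matrix();T[:3,3]=s['ee_pos']
    M=np.linalg.inv(T@np.array(c['mount']));c=dict(c);c['R']=M[:3,:3];c['t']=M[:3,3];return c
def crop(c,x0,y0,w,h,k,f):
    im=cv2.cvtColor(c['pixels'],cv2.COLOR_RGB2BGR)[y0:y0+h,x0:x0+w]
    im=cv2.resize(im,None,fx=k,fy=k,interpolation=cv2.INTER_CUBIC)
    for x in range((x0+19)//20*20,x0+w,20):
        cv2.putText(im,str(x),((x-x0)*k,10),0,.4,(255,255,255),1);cv2.line(im,((x-x0)*k,12),((x-x0)*k,18),(255,255,255),1)
    for y in range((y0+19)//20*20,y0+h,20):
        cv2.putText(im,str(y),(0,(y-y0)*k+4),0,.4,(255,255,255),1);cv2.line(im,(28,(y-y0)*k),(34,(y-y0)*k),(255,255,255),1)
    cv2.imwrite(f'pics/{f}.png',im)
E
python3 - <<'E'
from h import *
d=pickle.load(open('cap0.pkl','rb'))
crop(d['top'],120,180,130,120,5,'c_rack')
crop(d['top'],310,120,130,150,4,'c_hold')
crop(d['side'],250,220,150,140,5,'c_srack')
E
```

```text
(no output)
```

View pics/c_rack.png

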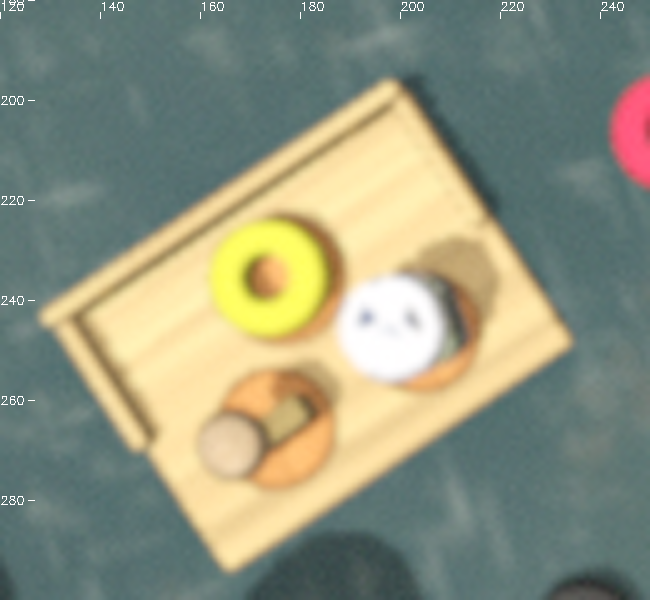

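View pics/c_hold.png

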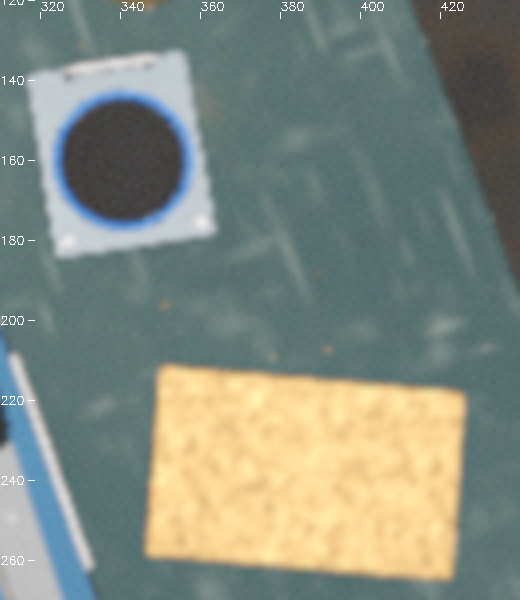

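View pics/c_srack.png

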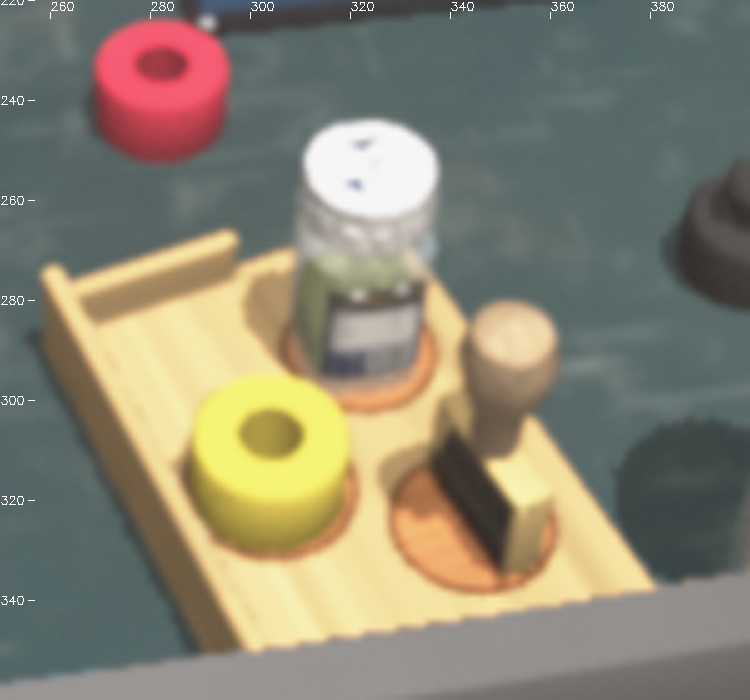

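```bash
python3 - <<'E'
from h import *
d=pickle.load(open('cap0.pkl','rb'));c=d['top'];e=d['side']
np.set_printoptions(precision=4,suppress=True)
def P(n,uv,z,cc=c): print(n,pix2w(cc,uv,z)[:,:2].tolist() if 0 else np.round(pix2w(cc,uv,z)[:,:2],4).tolist())
P('stamp',(165.8,269),.119); P('stamp side',(351.5,286.5),.119,e)
P('jar',(197.3,245.5),.110); P('jar side',(323,254),.110,e)
P('yel',(173,235.5),.044); P('yel side',(303,307),.044,e)
P('red',(254,206),.032); P('red side',(281.5,233),.032,e)
P('cup',(340.3,160),.006); 
P('fence corners z46 L,R',[(128,244),(196.5,196)],.046)
P('front corners z12 L,R',[(166,294),(234,248)],.012)
P('inlays z12 st,jar,yel',[(175,265),(205,247)],.012)
P('mat z5 ',[(350,211.5),(426,218),(423,265),(347,259)],.005)
P('holder z4',[(318.5,140),(355.5,133),(363,178),(324,184)],.004)
P('guide',[(326,139),(348,134)],.025)
E
```

```text
stamp [[0.3962, 0.2577]]
stamp side [[0.3987, 0.2657]]
jar [[0.4471, 0.1901]]
jar side [[0.4499, 0.193]]
yel [[0.4704, 0.2575]]
yel side [[0.4734, 0.2604]]
red [[0.5396, 0.0671]]
red side [[0.5418, 0.0701]]
cup [[0.6542, -0.1455]]
fence corners z46 L,R [[0.4509, 0.3637], [0.563, 0.2021]]
front corners z12 L,R [[0.3303, 0.2806], [0.4399, 0.1164]]
inlays z12 st,jar,yel [[0.3998, 0.2589], [0.4427, 0.1864]]
mat z5  [[0.5266, -0.1672], [0.5092, -0.357], [0.3935, -0.3463], [0.4107, -0.1578]]
holder z4 [[0.7049, -0.0925], [0.7226, -0.1854], [0.6094, -0.2014], [0.5949, -0.1043]]
guide [[0.7027, -0.1086], [0.7151, -0.1628]]
```

```bash
python3 - <<'E'
from h import *
d=pickle.load(open('cap0.pkl','rb'));c=d['top'];e=d['side']
np.set_printoptions(precision=3,suppress=True)
def C(c): return -np.array(c['R']).T@np.array(c['t'])
print(C(c),C(e))
# glass jar lid center: top (158,334), side (444,268)
def tri(u,v):
    f=lambda z: np.linalg.norm(pix2w(c,u,z)[0,:2]-pix2w(e,v,z)[0,:2])
    zs=np.linspace(0,.8,801);b=min(zs,key=f);print(b,f(b),pix2w(c,u,b),pix2w(e,v,b))
tri((158,334),(444,268))   # glass
tri((304,208),(311,140))   # sealer knob
tri((165.8,269),(351.5,286.5)); tri((197.3,245.5),(323,254))
for z in(.25,.35,.45,.6): print(z,pix2w(c,[(165,118),(180,122),(160,55),(310,5),(0,65)],z)[:,:2].tolist(), pix2w(e,[(520,320),(250,362),(0,400)],z)[:,:2].tolist())
E
```

```text
[0.454 0.033 1.143] [0.439 0.747 0.669]
0.18 0.002815175103958922 [[0.267 0.26  0.18 ]] [[0.27 0.26 0.18]]
0.194 0.02103796296991888 [[ 0.522 -0.04   0.194]] [[ 0.501 -0.04   0.194]]
0.112 0.0023454119060663196 [[0.396 0.259 0.112]] [[0.398 0.26  0.112]]
0.108 0.002959407360805206 [[0.447 0.19  0.108]] [[0.45  0.191 0.108]]
0.25 [[0.6961764461211881, 0.23368543096661445], [0.6878413721330827, 0.20411566247303445], [0.8249367993143597, 0.24649988630539973], [0.9293472682568247, -0.05355628663541375], [0.814061945296596, 0.5777853146859201]] [[0.21666371349702537, 0.39786820092181074], [0.5070325338843218, 0.5002974187450815], [0.7378731673829432, 0.5859650152246949]]
0.35 [[0.6689877113095454, 0.2112219763948208], [0.6615865141641906, 0.184965258520954], [0.7833215204452704, 0.22260067686083232], [0.8760336506297068, -0.04383665696305781], [0.7736651048420877, 0.516768283570333]] [[0.2696783964939075, 0.48118764147296994], [0.4907260186454453, 0.5591634207197782], [0.6664569151747798, 0.6243791641732185]]
0.45 [[0.6417989764979027, 0.18875852182302713], [0.6353316561952984, 0.16581485456887354], [0.7417062415761811, 0.19870146741626488], [0.822720033002589, -0.034117027290701867], [0.7332682643875794, 0.45575125245474585]] [[0.3226930794907897, 0.5645070820241292], [0.4744195034065688, 0.6180294226944748], [0.5950406629666163, 0.662793313121742]]
0.6 [[0.6010158742804388, 0.1550633399653366], [0.5959493692419602, 0.13708924864075284], [0.6792833232725473, 0.1628526532494137], [0.742749606561912, -0.01953758278216794], [0.6726730037058168, 0.36422570578136515]] [[0.4022151039861129, 0.6894862428508681], [0.44995973054825417, 0.7063284256565198], [0.4879162846543712, 0.7204145365445271]]
```

```bash
cat >> h.py <<'E'
from scipy.spatial.transform import Rotation as Ro
def go(x,y,z,psi,s=None):
    s=s or state(); q=s['tool_rot'];R=Ro.from_quat([q[1],q[2],q[3],q[0]]).as_matrix()
    v=R.T@(np.array([x,y,z])-s['ee_pos']); cur=np.arctan2(R[1,0],R[0,0])
    dp=(psi-cur+np.pi)%(2*np.pi)-np.pi
    print('pos',np.round(s['ee_pos'],4),'psi %.3f'%cur,'q1,q7',np.round(s['joint_positions'][[0,6]],2),'w %.3f'%s['gripper_width'],'t %.2f'%s['t'],'F',np.round(s['ft_force'],1),'tilt',np.round(R[:,2],3))
    print('MOVE',np.round(v/.25,3).tolist(),'turn %.3f'%(-dp/2), 'dist',np.linalg.norm(v))
E
python3 -c "
from h import *
go(.55,-.1,.42,1.39)"
```

```text
pos [ 0.2795 -0.5865  0.3032] psi 0.445 q1,q7 [ 1.03 -0.06] w 0.999 t 0.15 F [ 0.6 -0.6 -0.5] tilt [-0.001  0.001 -1.   ]
MOVE [1.814, -1.292, -0.466] turn -0.473 dist 0.5687569536767717
```

Request:
arm_command(moves=[[[0.9,-0.65,-0.47],-0.24],[[0.9,-0.65,-0.47],-0.24],[[0.9,-0.65,-0.47],-0.24],[[0.9,-0.65,-0.47],-0.24],[[0.9,-0.65,-0.47],-0.24],[[0.9,-0.65,-0.47],-0.24],[[0.9,-0.65,-0.47],-0.24],[[0.9,-0.65,-0.47],-0.24],[[0.9,-0.65,-0.47],-0.24]])

```text
t: 0.9
ee_pos: [0.4152, -0.3399, 0.4227]
tool_rot: [0.001, 0.894, 0.449, 0.001]
ft_force: [-0.1, -0.3, 0.3]
gripper_width: 0.999
```

```bash
python3 -c "
from h import *
go(.55,-.1,.42,1.39)"
```

```text
pos [ 0.4152 -0.3399  0.4227] psi 0.931 q1,q7 [ 0.79 -0.05] w 0.999 t 0.90 F [-0.1 -0.3  0.3] tilt [ 0.002 -0.    -1.   ]
MOVE [1.092, -0.14, 0.012] turn -0.229 dist 0.27516025967612795
```

```bash
python3 -c "
from h import *
s=state();c=snap('wrist','w1');pickle.dump((s,c),open('w1.pkl','wb'))"
```

Request:
arm_command(moves=[[[1.0,-0.13,0.01],-0.23],[[1.0,-0.13,0.01],-0.23],[[1.0,-0.13,0.01],-0.23],[[1.0,-0.13,0.01],-0.23],[[1.0,-0.13,0.01],-0.23],[[1.0,-0.13,0.01],-0.23],[[1.0,-0.13,0.01],-0.23],[[1.0,-0.13,0.01],-0.23]])

```text
t: 1.62
ee_pos: [0.5381, -0.1215, 0.4176]
tool_rot: [-0.001, 0.768, 0.641, -0.0]
ft_force: [-0.7, -1.0, -0.6]
gripper_width: 0.998
```

```bash
python3 -c "
from h import *
go(.46,.19,.40,2.159)"
```

```text
pos [ 0.5381 -0.1215  0.4176] psi 1.391 q1,q7 [ 0.52 -0.08] w 0.998 t 1.62 F [-0.7 -1.  -0.6] tilt [-0.002  0.001 -1.   ]
MOVE [1.17, -0.53, 0.073] turn -0.384 dist 0.3216026491554354
```

View pics/w1.png

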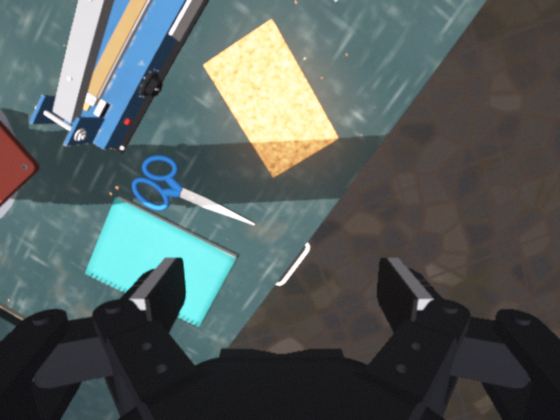

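Request:
arm_command(moves=[[[0.9,-0.32,0.12],-0.38],[[0.9,-0.32,0.12],-0.38],[[0.9,-0.32,0.12],-0.38],[[0.9,-0.32,0.12],-0.38],[[0.9,-0.32,0.12],-0.38],[[0.9,-0.32,0.12],-0.38],[[0.9,-0.32,0.12],-0.38],[[0.9,-0.32,0.12],-0.38],[[0.9,-0.32,0.12],-0.38]])

```text
t: 2.37
ee_pos: [0.5002, 0.1113, 0.3875]
tool_rot: [-0.001, 0.478, 0.879, -0.0]
ft_force: [0.1, 0.4, -0.6]
gripper_width: 1.0
```

```bash
python3 -c "
from h import *
s=state();c=snap('wrist','w2');pickle.dump((s,c),open('w2.pkl','wb'))
crop(c,100,0,400,300,2,'w2c')
go(.46,.19,.40,2.159,s)
s,c=pickle.load(open('w1.pkl','rb'));c=wristcam(c,s)
print(pix2w(c,[(270,19),(338,137),(274,177),(204,66)],.005).round(4))
"
```

```text
pos [0.5002 0.1113 0.3875] psi 2.146 q1,q7 [0.32 0.24] w 1.000 t 2.37 F [ 0.1  0.4 -0.6] tilt [-0.002  0.    -1.   ]
MOVE [0.352, 0.036, -0.05] turn -0.007 dist 0.08925740182674213
[[ 0.5256 -0.1687  0.005 ]
 [ 0.5104 -0.3557  0.005 ]
 [ 0.3984 -0.3469  0.005 ]
 [ 0.4145 -0.1613  0.005 ]]
```

View pics/w2c.png

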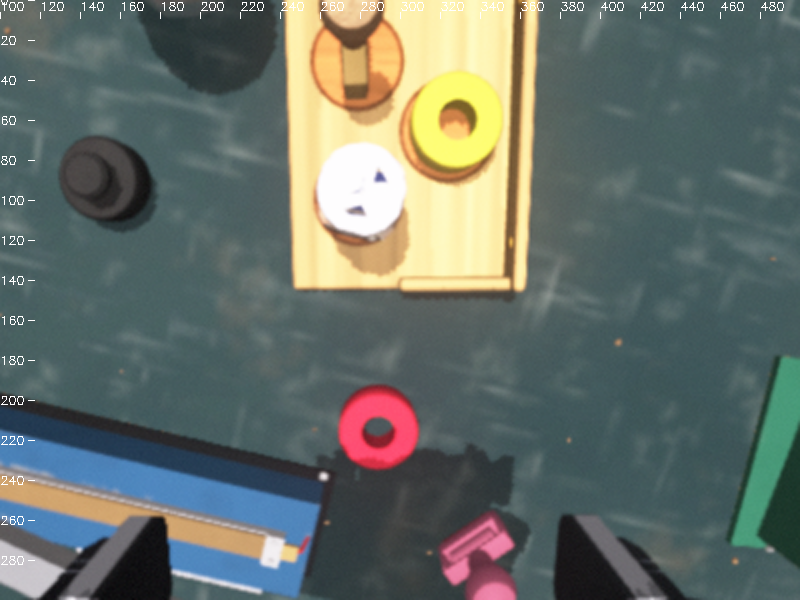

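```bash
python3 -c "
from h import *
s,c=pickle.load(open('w2.pkl','rb'));c=wristcam(c,s)
for n,u,z in [('jar',(280.5,95),.11),('yel',(328.3,60),.044),('red',(289.5,213.5),.032),('st inlay',(278.5,31),.012),('yel inlay',(325,65),.012),('jar inlay',(280,99),.012)]: print(n,pix2w(c,u,z).round(4))
print(pix2w(c,[(247.5,145)],.012),pix2w(c,[(363,145.5)],.046))
go(.447,.191,.28,2.159)
go(.397,.2595,.28,2.159)
"
```

```text
jar [[0.4494 0.1881 0.11  ]]
yel [[0.4724 0.2568 0.044 ]]
red [[0.5401 0.0703 0.032 ]]
st inlay [[0.4009 0.2578 0.012 ]]
yel inlay [[0.4729 0.2565 0.012 ]]
jar inlay [[0.4473 0.1897 0.012 ]]
[[0.44264072 0.11558604 0.012     ]] [[0.56633019 0.19801406 0.046     ]]
pos [0.5003 0.1112 0.3876] psi 2.145 q1,q7 [0.32 0.24] w 0.998 t 2.42 F [ 0.3 -1.3  0. ] tilt [-0.002  0.001 -1.   ]
MOVE [0.383, -0.005, 0.431] turn -0.007 dist 0.14422695754482076
pos [0.5003 0.1112 0.3876] psi 2.145 q1,q7 [0.32 0.24] w 0.998 t 2.42 F [ 0.3 -1.3  0. ] tilt [-0.002  0.001 -1.   ]
MOVE [0.722, -0.024, 0.432] turn -0.007 dist 0.21039611281686488
```

```bash
python3 -c "
from h import *
go(.4485,.190,.21,2.159)
"
```

```text
pos [0.5003 0.1112 0.3876] psi 2.145 q1,q7 [0.32 0.24] w 0.998 t 2.42 F [ 0.3 -1.3  0. ] tilt [-0.002  0.001 -1.   ]
MOVE [0.376, -0.002, 0.711] turn -0.007 dist 0.201124448063518
```

Request:
arm_command(moves=[[[0.376,0,0.4],-0.007],[[0.376,0,0.4],-0.007],[[0.376,0,0.4],-0.007],[[0.376,0,0.5],-0.007],[[0.376,0,0.6],-0.007],[[0.376,0,0.711],-0.007],[[0.376,0,0.711],-0.007],[[0.376,0,0.711],-0.007]])

```text
t: 3.08
ee_pos: [0.4491, 0.1883, 0.2094]
tool_rot: [-0.002, 0.473, 0.881, -0.001]
ft_force: [0.0, 0.6, 0.7]
gripper_width: 1.001
```

```bash
python3 -c "
from h import *
s=state();c=snap('wrist','w3');pickle.dump((s,c),open('w3.pkl','wb'))
go(.4485,.190,.128,2.159,s)
print(w2pix(wristcam(c,s),[(.4485,.19,.11)]))
"
```

```text
pos [0.4491 0.1883 0.2094] psi 2.156 q1,q7 [0.21 0.01] w 1.001 t 3.08 F [0.  0.6 0.7] tilt [-0.005 -0.    -1.   ]
MOVE [0.006, 0.003, 0.326] turn -0.002 dist 0.08143890879847773
[[282.62616101 240.09125856]]
```

View pics/w3.png

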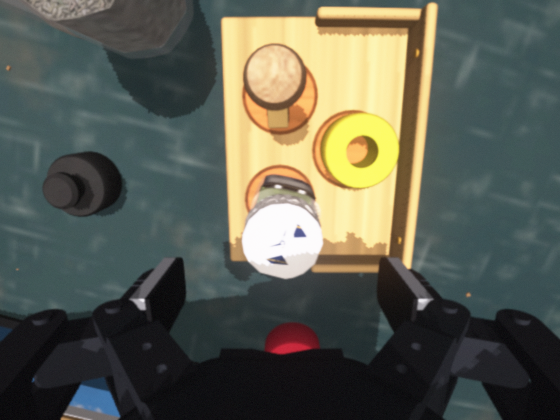

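Request:
arm_command(moves=[[[0.006,0.003,0.08],0],[[0.006,0.003,0.16],0],[[0.006,0.003,0.22],0],[[0.006,0.003,0.27],0],[[0.006,0.003,0.31],0],[[0.006,0.003,0.325],0],[[0.006,0.003,0.325],0],[[0.006,0.003,0.325],0]])

```text
t: 3.8
ee_pos: [0.4499, 0.1909, 0.1303]
tool_rot: [-0.001, 0.473, 0.881, 0.0]
ft_force: [0.6, 0.3, 1.0]
gripper_width: 1.001
```

```bash
python3 -c "
from h import *
s,c=pickle.load(open('w3.pkl','rb'));c=wristcam(c,s)
print(pix2w(c,(275.5,75),.119),pix2w(c,(359.5,151),.044),pix2w(c,(283,240),.11))
go(.4485,.190,.128,2.159)
"
```

```text
[[0.39875056 0.25890841 0.119     ]] [[0.47072234 0.25692518 0.044     ]] [[0.44864344 0.19016015 0.11      ]]
pos [0.4499 0.1909 0.1303] psi 2.156 q1,q7 [ 0.16 -0.08] w 1.001 t 3.80 F [0.6 0.3 1. ] tilt [-0.002  0.001 -1.   ]
MOVE [-0.0, -0.007, 0.009] turn -0.001 dist 0.002838681883517217
```

Request:
arm_command(moves=[[[0,-0.005,0.005],0],[[0,-0.005,0.005],0],[[0,-0.005,0.005],0],[[0,-0.005,0.005],0],[[0,-0.005,0.005],0],[[0,-0.005,0.005],0],[[0,-0.005,0.005],0],[[0,-0.005,0.005],0],[[0,-0.005,0.005],0],[[0,-0.005,0.005],0]], hand=255, force=40)

```text
t: 4.63
ee_pos: [0.4492, 0.1903, 0.1298]
tool_rot: [-0.0, 0.473, 0.881, 0.0]
ft_force: [-1.5, -0.7, 7.3]
gripper_width: 0.554
```

```bash
python3 -c "
from h import *
go(.4485,.190,.40,2.159)
"
```

```text
pos [0.4492 0.1903 0.1298] psi 2.156 q1,q7 [ 0.16 -0.08] w 0.554 t 4.63 F [-1.5 -0.7  7.3] tilt [-0.001  0.001 -1.   ]
MOVE [0.002, -0.003, -1.081] turn -0.002 dist 0.27016875077305574
```

Request:
arm_command(moves=[[[0,0,-0.1],0],[[0,0,-0.25],0],[[0,0,-0.4],0],[[0,0,-0.55],0],[[0,0,-0.7],0],[[0,0,-0.85],0],[[0,0,-1],0],[[0,0,-1],0],[[0,0,-1],0]])

```text
t: 5.38
ee_pos: [0.4498, 0.1906, 0.3818]
tool_rot: [0.001, 0.473, 0.881, 0.001]
ft_force: [-0.4, -0.6, -1.7]
gripper_width: 0.554
```

```bash
python3 -c "
from h import *
snap('wrist','w4')
go(.53,.0,.40,1.57)
"
```

```text
pos [0.4493 0.1901 0.3799] psi 2.156 q1,q7 [0.25 0.1 ] w 0.558 t 5.43 F [-0.5 -0.3 -1.4] tilt [ 0.     0.001 -1.   ]
MOVE [-0.812, -0.151, -0.081] turn 0.293 dist 0.20751577202304053
```

View pics/w4.png

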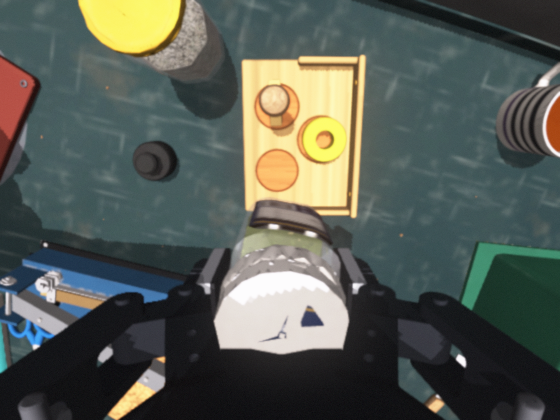

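Request:
arm_command(moves=[[[-0.4,-0.07,-0.05],0.15],[[-0.81,-0.15,-0.08],0.29],[[-0.81,-0.15,-0.08],0.29],[[-0.81,-0.15,-0.08],0.29],[[-0.81,-0.15,-0.08],0.29],[[-0.81,-0.15,-0.08],0.29],[[-0.81,-0.15,-0.08],0.29],[[-0.81,-0.15,-0.08],0.29]])

```text
t: 6.1
ee_pos: [0.5294, 0.0011, 0.3981]
tool_rot: [-0.001, 0.705, 0.709, -0.0]
ft_force: [0.9, 1.3, -1.0]
gripper_width: 0.556
```

```bash
python3 -c "
from h import *
go(.4586,-.303,.40,.987)
"
```

```text
pos [0.5294 0.0011 0.3981] psi 1.577 q1,q7 [ 0.43 -0.11] w 0.556 t 6.10 F [ 0.9  1.3 -1. ] tilt [-0.003  0.002 -1.   ]
MOVE [-1.214, -0.291, -0.009] turn 0.295 dist 0.31220086113420437
```

Request:
arm_command(moves=[[[-0.5,-0.15,0],0.15],[[-1,-0.24,0],0.25],[[-1,-0.24,0],0.25],[[-1,-0.24,0],0.25],[[-1,-0.24,0],0.25],[[-1,-0.24,0],0.25],[[-1,-0.24,0],0.25],[[-1,-0.24,0],0.25],[[-1,-0.24,0],0.25]])

```text
t: 6.85
ee_pos: [0.4711, -0.2479, 0.3971]
tool_rot: [-0.002, 0.858, 0.514, -0.001]
ft_force: [0.7, 1.1, -1.5]
gripper_width: 0.552
```

```bash
python3 -c "
from h import *
go(.4586,-.303,.16,.987)
"
```

```text
pos [ 0.4711 -0.2479  0.3971] psi 1.079 q1,q7 [ 0.69 -0.11] w 0.552 t 6.85 F [ 0.7  1.1 -1.5] tilt [-0.003  0.003 -1.   ]
MOVE [-0.219, 0.064, 0.948] turn 0.046 dist 0.24379117356852933
```

Request:
arm_command(moves=[[[-0.219,0.064,0.1],0.046],[[-0.219,0.064,0.25],0.046],[[-0.219,0.064,0.4],0.046],[[-0.219,0.064,0.55],0.046],[[-0.219,0.064,0.7],0.046],[[-0.219,0.064,0.82],0.046],[[-0.219,0.064,0.9],0.046],[[-0.219,0.064,0.948],0.046],[[-0.219,0.064,0.948],0.046],[[-0.219,0.064,0.948],0.046]])

```text
t: 7.68
ee_pos: [0.4594, -0.3018, 0.1606]
tool_rot: [-0.002, 0.88, 0.475, -0.001]
ft_force: [0.8, 0.1, -1.1]
gripper_width: 0.554
```

```bash
python3 -c "
from h import *
go(.4586,-.303,.1233,.987)
"
```

```text
pos [ 0.4594 -0.3018  0.1606] psi 0.989 q1,q7 [ 0.73 -0.15] w 0.554 t 7.68 F [ 0.8  0.1 -1.1] tilt [-0.003  0.003 -1.   ]
MOVE [-0.006, 0.001, 0.149] turn 0.001 dist 0.03731995783652232
```

Request:
arm_command(moves=[[[0,0,0.04],0],[[0,0,0.07],0],[[0,0,0.1],0],[[0,0,0.125],0],[[0,0,0.14],0],[[0,0,0.148],0],[[0,0,0.148],0],[[0,0,0.148],0]])

```text
t: 8.35
ee_pos: [0.4594, -0.3018, 0.1236]
tool_rot: [-0.002, 0.88, 0.475, -0.001]
ft_force: [0.1, 0.5, -0.5]
gripper_width: 0.55
```

```bash
python3 -c "
from h import *
go(.4586,-.303,.1233,.987)
"
```

```text
pos [ 0.4594 -0.3018  0.1236] psi 0.989 q1,q7 [ 0.72 -0.16] w 0.550 t 8.35 F [ 0.1  0.5 -0.5] tilt [-0.003  0.003 -1.   ]
MOVE [-0.006, 0.0, 0.001] turn 0.001 dist 0.0014565887899335955
```

Request:
arm_command(moves=[[[0,0,0.004],0],[[0,0,0.006],0],[[0,0,0.006],0]])

```text
t: 8.6
ee_pos: [0.4596, -0.302, 0.1229]
tool_rot: [-0.002, 0.88, 0.474, -0.0]
ft_force: [-2.8, 0.6, 5.6]
gripper_width: 0.552
```

Request:
arm_command(moves=[[[0,0,0],0],[[0,0,0],0],[[0,0,0],0],[[0,0,0],0],[[0,0,0],0],[[0,0,0],0]], hand=0)

```text
t: 9.1
ee_pos: [0.4596, -0.302, 0.1229]
tool_rot: [-0.002, 0.88, 0.474, -0.0]
ft_force: [0.1, 0.1, -0.1]
gripper_width: 0.998
```

Request:
arm_command(moves=[[[0,0,-0.1],0],[[0,0,-0.25],0],[[0,0,-0.4],0],[[0,0,-0.55],0],[[0,0,-0.7],0],[[0,0,-0.85],0],[[0,0,-1],0],[[0,0,-1],0],[[0,0,-1],0]])

```text
t: 9.85
ee_pos: [0.4609, -0.3029, 0.3753]
tool_rot: [0.0, 0.88, 0.474, 0.001]
ft_force: [-0.3, 0.4, -0.6]
gripper_width: 1.003
```

```bash
python3 -c "
from h import *
snap('wrist','w5')
go(.53,.0,.40,1.57)
"
```

```text
pos [ 0.4603 -0.3026  0.3732] psi 0.989 q1,q7 [ 0.74 -0.11] w 1.001 t 9.90 F [-0.1  0.7 -0.8] tilt [-0.001  0.002 -1.   ]
MOVE [1.165, -0.433, -0.105] turn -0.291 dist 0.3117025201698161
```

View pics/w5.png

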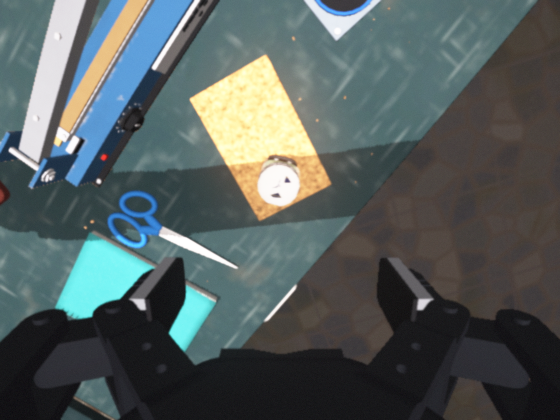

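Request:
arm_command(moves=[[[0.5,-0.18,-0.1],-0.12],[[1,-0.37,-0.1],-0.25],[[1,-0.37,-0.1],-0.25],[[1,-0.37,-0.1],-0.25],[[1,-0.37,-0.1],-0.25],[[1,-0.37,-0.1],-0.25],[[1,-0.37,-0.1],-0.25],[[1,-0.37,-0.1],-0.25]])

```text
t: 10.57
ee_pos: [0.5207, -0.0371, 0.3973]
tool_rot: [-0.003, 0.733, 0.681, 0.0]
ft_force: [0.1, -0.1, -0.7]
gripper_width: 0.995
```

```bash
python3 -c "
from h import *
go(.5,.11,.38,2.0)
"
```

```text
pos [ 0.5207 -0.0371  0.3973] psi 1.497 q1,q7 [ 0.48 -0.11] w 0.995 t 10.57 F [ 0.1 -0.1 -0.7] tilt [-0.003  0.004 -1.   ]
MOVE [0.58, -0.126, 0.072] turn -0.252 dist 0.14955431343113557
```

Request:
arm_command(moves=[[[0.58,-0.12,0.04],-0.25],[[0.58,-0.12,0.07],-0.25],[[0.58,-0.12,0.07],-0.25],[[0.58,-0.12,0.07],-0.25],[[0.58,-0.12,0.07],-0.25]])

```text
t: 10.98
ee_pos: [0.499, 0.1163, 0.3784]
tool_rot: [-0.004, 0.535, 0.845, 0.001]
ft_force: [-0.4, 0.0, 0.3]
gripper_width: 0.999
```

```bash
python3 -c "
from h import *
go(.3988,.2590,.23,2.159)
"
```

```text
pos [0.499  0.1163 0.3784] psi 2.014 q1,q7 [0.33 0.1 ] w 0.999 t 10.98 F [-0.4  0.   0.3] tilt [-0.006  0.006 -1.   ]
MOVE [0.683, -0.116, 0.599] turn -0.073 dist 0.22898274457148804
```

Request:
arm_command(moves=[[[0.3,-0.05,0.1],-0.04],[[0.5,-0.08,0.2],-0.073],[[0.683,-0.116,0.3],-0.073],[[0.683,-0.116,0.45],-0.073],[[0.683,-0.116,0.55],-0.073],[[0.683,-0.116,0.6],-0.073],[[0.683,-0.116,0.6],-0.073],[[0.683,-0.116,0.6],-0.073]])

```text
t: 11.65
ee_pos: [0.3973, 0.258, 0.2275]
tool_rot: [-0.006, 0.471, 0.882, -0.001]
ft_force: [0.6, 0.2, 1.2]
gripper_width: 1.0
```

```bash
python3 -c "
from h import *
s=state();c=snap('wrist','w6');pickle.dump((s,c),open('w6.pkl','wb'))
go(.3988,.259,.152,2.159,s)
print(w2pix(wristcam(c,s),[(.3988,.259,.119)]))
crop(c,200,160,160,110,5,'w6c')
"
```

```text
pos [0.3973 0.258  0.2275] psi 2.161 q1,q7 [ 0.14 -0.13] w 1.000 t 11.65 F [0.6 0.2 1.2] tilt [-0.011  0.004 -1.   ]
MOVE [-0.003, 0.01, 0.302] turn 0.001 dist 0.07555200490646079
[[285.5433671  238.57444939]]
```

View pics/w6c.png

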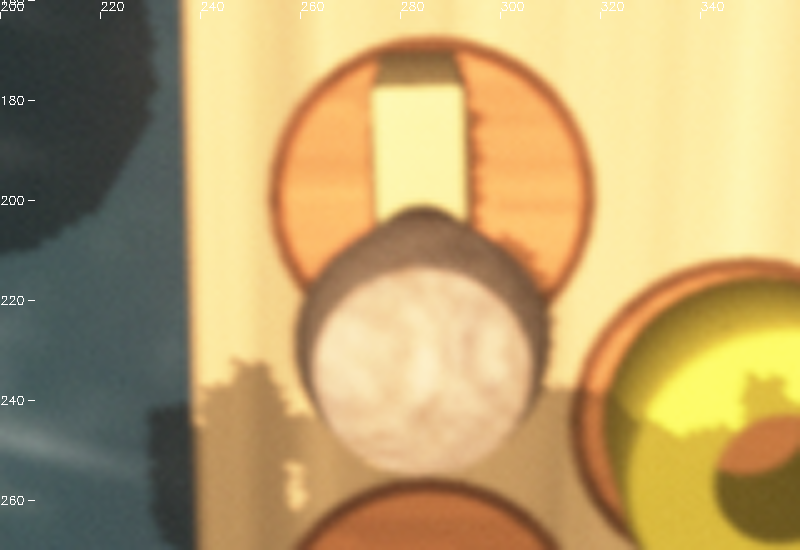

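View pics/w6.png

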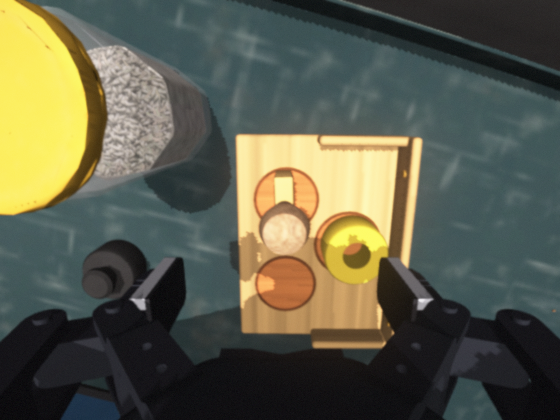

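```bash
python3 -c "
from h import *
go(.3978,.2605,.152,2.159)
"
```

```text
pos [0.3988 0.2581 0.2294] psi 2.159 q1,q7 [ 0.15 -0.13] w 0.998 t 11.70 F [ 0.  -0.5  0.4] tilt [-0.008  0.005 -1.   ]
MOVE [0.007, 0.003, 0.31] turn 0.000 dist 0.07745420625768643
```

Request:
arm_command(moves=[[[0.009,0.003,0.08],0],[[0.009,0.003,0.16],0],[[0.009,0.003,0.22],0],[[0.009,0.003,0.27],0],[[0.009,0.003,0.3],0],[[0.009,0.003,0.31],0],[[0.009,0.003,0.31],0],[[0.009,0.003,0.31],0]])

```text
t: 12.37
ee_pos: [0.3982, 0.2609, 0.1528]
tool_rot: [-0.005, 0.472, 0.882, 0.001]
ft_force: [0.8, -0.6, 0.4]
gripper_width: 1.003
```

```bash
python3 -c "
from h import *
s=state();c=snap('wrist','w7')
go(.3978,.2605,.152,2.159,s)
"
```

```text
pos [0.3982 0.2609 0.1528] psi 2.159 q1,q7 [ 0.1  -0.23] w 1.003 t 12.37 F [ 0.8 -0.6  0.4] tilt [-0.007  0.006 -1.   ]
MOVE [-0.001, -0.002, 0.003] turn -0.000 dist 0.000954835286903329
```

View pics/w7.png

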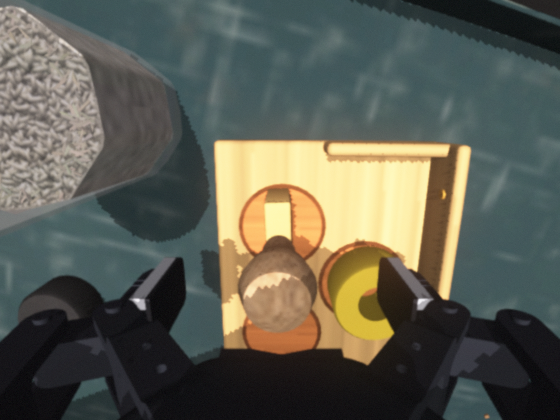

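Request:
arm_command(moves=[[[0,0,0],0],[[0,0,0],0],[[0,0,0],0],[[0,0,0],0],[[0,0,0],0],[[0,0,0],0],[[0,0,0],0],[[0,0,0],0],[[0,0,0],0],[[0,0,0],0]], hand=255, force=40)

```text
t: 13.25
ee_pos: [0.3983, 0.2612, 0.1532]
tool_rot: [-0.004, 0.472, 0.882, 0.001]
ft_force: [-0.2, -0.7, 5.5]
gripper_width: 0.357
```

```bash
python3 -c "
from h import *
s=state();c=snap('wrist','w8')
go(.3978,.2605,.152,2.159,s)
"
```

```text
pos [0.3983 0.2612 0.1532] psi 2.159 q1,q7 [ 0.1  -0.23] w 0.357 t 13.25 F [-0.2 -0.7  5.5] tilt [-0.007  0.006 -1.   ]
MOVE [-0.001, -0.003, 0.005] turn 0.000 dist 0.0014815143112199421
```

View pics/w8.png

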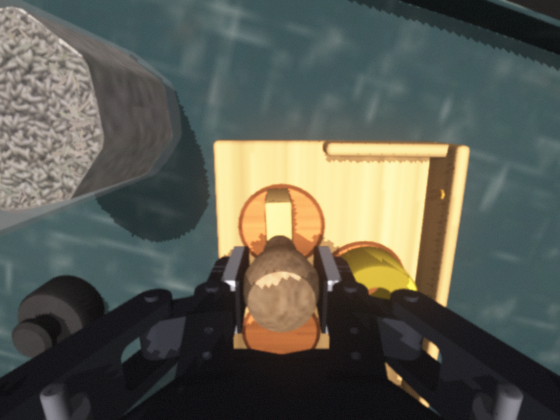

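Request:
arm_command(moves=[[[0,0,-0.05],0],[[0,0,-0.15],0],[[0,0,-0.3],0],[[0,0,-0.45],0],[[0,0,-0.6],0],[[0,0,-0.75],0],[[0,0,-0.9],0],[[0,0,-1],0],[[0,0,-1],0]])

```text
t: 14.05
ee_pos: [0.4006, 0.261, 0.4091]
tool_rot: [-0.002, 0.471, 0.882, 0.004]
ft_force: [0.1, 0.4, -2.6]
gripper_width: 0.357
```

```bash
python3 -c "
from h import *
s=state();c=snap('wrist','w9')
go(.53,.05,.40,1.66,s)
"
```

```text
pos [0.4006 0.261  0.4091] psi 2.160 q1,q7 [ 0.19 -0.04] w 0.357 t 14.05 F [ 0.1  0.4 -2.6] tilt [ 0.001  0.009 -1.   ]
MOVE [-0.99, -0.038, 0.029] turn 0.250 dist 0.24769435135725779
```

View pics/w9.png

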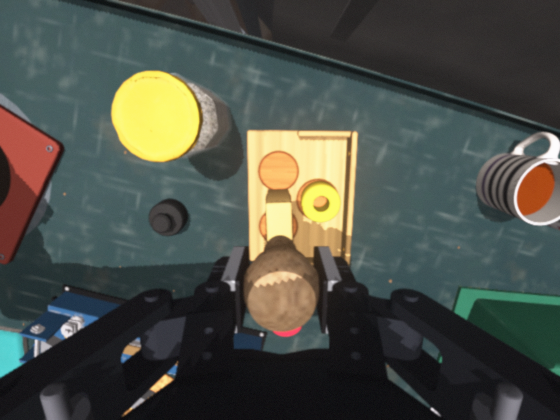

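Stamp held. Over to the mat.

Request:
arm_command(moves=[[[-0.4,-0.03,0.02],0.1],[[-0.8,-0.04,0.02],0.25],[[-0.98,-0.04,0.02],0.25],[[-0.98,-0.04,0.02],0.25],[[-0.98,-0.04,0.02],0.25],[[-0.98,-0.04,0.02],0.25],[[-0.98,-0.04,0.02],0.25],[[-0.98,-0.04,0.02],0.25]])

```text
t: 14.77
ee_pos: [0.5282, 0.0488, 0.3973]
tool_rot: [-0.005, 0.676, 0.737, 0.001]
ft_force: [-0.4, 1.5, -1.4]
gripper_width: 0.354
```

```bash
python3 -c "
from h import *
go(.466,-.213,.41,1.14)
"
```

```text
pos [0.5282 0.0488 0.3973] psi 1.656 q1,q7 [ 0.4  -0.13] w 0.354 t 14.77 F [-0.4  1.5 -1.4] tilt [-0.006  0.008 -1.   ]
MOVE [-1.022, -0.337, -0.058] turn 0.258 dist 0.26937947468736045
```

Request:
arm_command(moves=[[[-0.5,-0.16,-0.05],0.12],[[-1,-0.33,-0.05],0.255],[[-1,-0.33,-0.05],0.255],[[-1,-0.33,-0.05],0.255],[[-1,-0.33,-0.05],0.255],[[-1,-0.33,-0.05],0.255],[[-1,-0.33,-0.05],0.255],[[-1,-0.33,-0.05],0.255],[[-1,-0.33,-0.05],0.255]])

```text
t: 15.52
ee_pos: [0.4668, -0.207, 0.4073]
tool_rot: [-0.006, 0.84, 0.542, -0.0]
ft_force: [1.0, 0.7, -0.9]
gripper_width: 0.353
```

```bash
python3 -c "
from h import *
snap('wrist','w10')
go(.466,-.215,.18,1.14)
"
```

```text
pos [ 0.4673 -0.2058  0.4075] psi 1.147 q1,q7 [ 0.68 -0.1 ] w 0.354 t 15.57 F [ 0.4  0.2 -1.1] tilt [-0.007  0.009 -1.   ]
MOVE [-0.041, 0.019, 0.91] turn 0.004 dist 0.22772276863585197
```

View pics/w10.png

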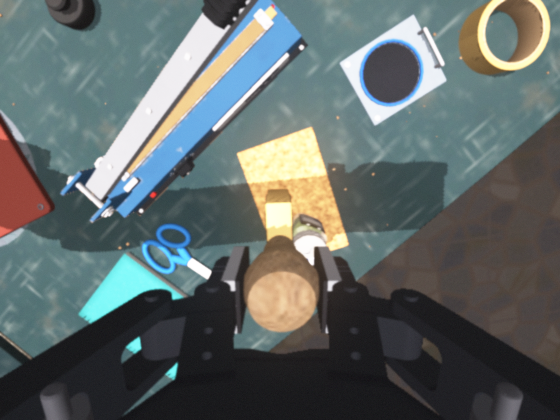

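Request:
arm_command(moves=[[[-0.041,0.019,0.1],0],[[-0.041,0.019,0.25],0],[[-0.041,0.019,0.4],0],[[-0.041,0.019,0.55],0],[[-0.041,0.019,0.7],0],[[-0.041,0.019,0.8],0],[[-0.041,0.019,0.88],0],[[-0.041,0.019,0.91],0],[[-0.041,0.019,0.91],0],[[-0.041,0.019,0.91],0]])

```text
t: 16.4
ee_pos: [0.4666, -0.214, 0.1807]
tool_rot: [-0.006, 0.839, 0.544, 0.0]
ft_force: [0.8, -0.7, -0.9]
gripper_width: 0.354
```

```bash
python3 -c "
from h import *
go(.466,-.215,.1475,1.14)
"
```

```text
pos [ 0.4666 -0.214   0.1807] psi 1.149 q1,q7 [ 0.67 -0.13] w 0.354 t 16.40 F [ 0.8 -0.7 -0.9] tilt [-0.006  0.01  -1.   ]
MOVE [-0.005, 0.001, 0.133] turn 0.005 dist 0.033234883194955336
```

Request:
arm_command(moves=[[[0,0,0.04],0],[[0,0,0.07],0],[[0,0,0.1],0],[[0,0,0.12],0],[[0,0,0.13],0],[[0,0,0.134],0],[[0,0,0.136],0],[[0,0,0.138],0],[[0,0,0.14],0]])

```text
t: 17.15
ee_pos: [0.4667, -0.2139, 0.1463]
tool_rot: [-0.005, 0.839, 0.543, 0.0]
ft_force: [-2.0, -1.0, 6.2]
gripper_width: 0.351
```

```bash
python3 -c "
from h import *
go(.466,-.215,.1462,1.14)
"
```

```text
pos [ 0.4667 -0.2139  0.1463] psi 1.149 q1,q7 [ 0.66 -0.15] w 0.351 t 17.15 F [-2.  -1.   6.2] tilt [-0.005  0.009 -1.   ]
MOVE [-0.005, -0.001, 0.0] turn 0.005 dist 0.0012629948660050252
```

Contact. Release and lift.

Request:
arm_command(moves=[[[0,0,0],0],[[0,0,0],0],[[0,0,0],0],[[0,0,0],0],[[0,0,0],0],[[0,0,0],0]], hand=0)

```text
t: 17.65
ee_pos: [0.4667, -0.2139, 0.1463]
tool_rot: [-0.005, 0.839, 0.543, 0.0]
ft_force: [-0.4, 0.0, 0.2]
gripper_width: 1.0
```

Request:
arm_command(moves=[[[0,0,-0.1],0],[[0,0,-0.25],0],[[0,0,-0.4],0],[[0,0,-0.55],0],[[0,0,-0.7],0],[[0,0,-0.85],0],[[0,0,-1],0],[[0,0,-1],0],[[0,0,-1],0]])

```text
t: 18.4
ee_pos: [0.4687, -0.2163, 0.3987]
tool_rot: [-0.003, 0.839, 0.544, 0.001]
ft_force: [0.2, 0.1, -0.7]
gripper_width: 1.002
```

```bash
python3 -c "
from h import *
snap('wrist','w11')
go(.53,.0,.40,1.57)
"
```

```text
pos [ 0.4681 -0.2162  0.3967] psi 1.149 q1,q7 [ 0.69 -0.08] w 1.005 t 18.45 F [-0.7 -0.8 -0.3] tilt [-0.004  0.008 -1.   ]
MOVE [0.89, -0.128, -0.007] turn -0.210 dist 0.224886950000507
```

View pics/w11.png

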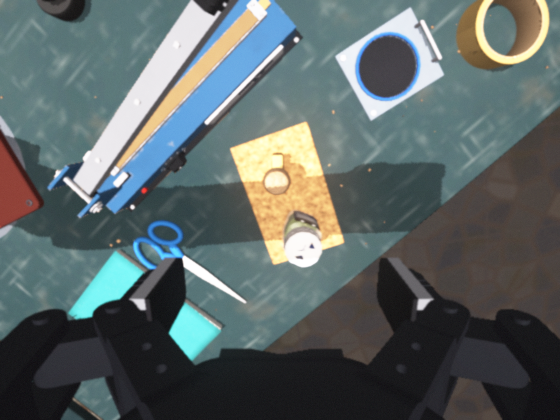

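Request:
arm_command(moves=[[[0.45,-0.06,-0.01],0.05],[[0.89,-0.13,-0.01],0.28],[[0.89,-0.13,-0.01],0.28],[[0.89,-0.13,-0.01],0.28],[[0.89,-0.13,-0.01],0.28],[[0.89,-0.13,-0.01],0.28],[[0.89,-0.13,-0.01],0.28],[[0.89,-0.13,-0.01],0.28]])

```text
t: 19.12
ee_pos: [0.5292, 0.0025, 0.3991]
tool_rot: [-0.005, 0.956, 0.293, -0.002]
ft_force: [0.3, -1.3, 0.4]
gripper_width: 0.999
```

```bash
python3 -c "
from h import *
s=state();c=snap('wrist','w12');pickle.dump((s,c),open('w12.pkl','wb'))
go(.471,.2565,.26,.588,s)
"
```

```text
pos [0.5292 0.0025 0.3991] psi 0.594 q1,q7 [ 0.43 -1.1 ] w 0.999 t 19.12 F [ 0.3 -1.3  0.4] tilt [-0.007  0.009 -1.   ]
MOVE [0.376, -0.966, 0.567] turn 0.003 dist 0.295359674704425
```

View pics/w12.png

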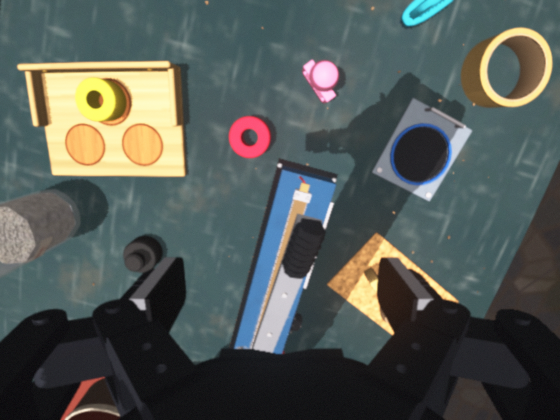

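```bash
python3 -c "
from h import *
s,c=pickle.load(open('w12.pkl','rb'))
crop(c,360,80,130,130,5,'w12c')
c=wristcam(c,s)
print(pix2w(c,(249,136.5),.032),pix2w(c,(98.5,100),.044),pix2w(c,(420.5,153.5),.006), pix2w(c,[(109,145-42)],.012))
"
```

```text
[[0.54195229 0.06664072 0.032     ]] [[0.47446287 0.25179343 0.044     ]] [[ 0.65698442 -0.14634594  0.006     ]] [[0.47073863 0.25353414 0.012     ]]
```

View pics/w12c.png

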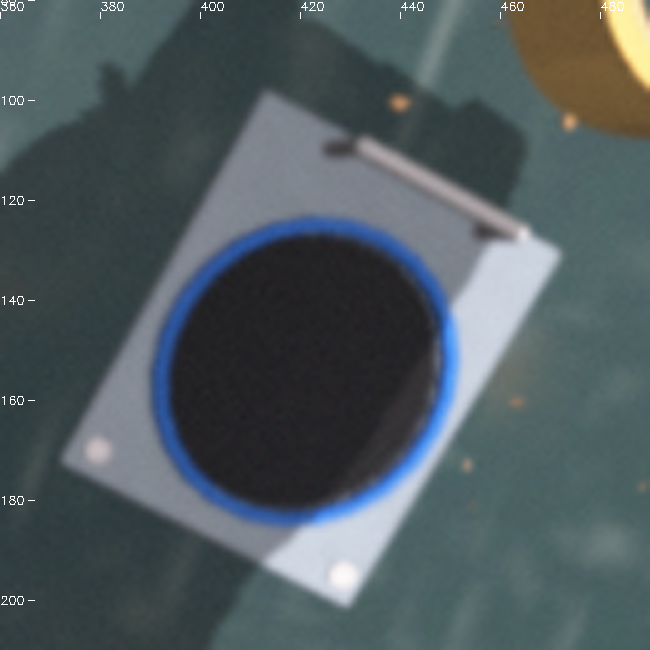

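Request:
arm_command(moves=[[[0.19,-0.48,0.1],0],[[0.37,-0.96,0.2],0],[[0.37,-0.96,0.3],0],[[0.37,-0.96,0.4],0],[[0.37,-0.96,0.5],0],[[0.37,-0.96,0.56],0],[[0.37,-0.96,0.56],0],[[0.37,-0.96,0.56],0],[[0.37,-0.96,0.56],0]])

```text
t: 19.92
ee_pos: [0.4694, 0.2525, 0.2587]
tool_rot: [-0.005, 0.956, 0.293, -0.005]
ft_force: [-1.0, -0.6, 0.1]
gripper_width: 1.0
```

```bash
python3 -c "
from h import *
s=state();c=snap('wrist','w13');pickle.dump((s,c),open('w13.pkl','wb'))
go(.471,.2565,.13,.588,s)
print(w2pix(wristcam(c,s),[(.471,.2565,.044)]))
"
```

```text
pos [0.4694 0.2525 0.2587] psi 0.594 q1,q7 [ 0.11 -1.66] w 1.000 t 19.92 F [-1.  -0.6  0.1] tilt [-0.012  0.007 -1.   ]
MOVE [0.017, -0.003, 0.515] turn 0.003 dist 0.12874193999138497
[[280.5480915  191.64811798]]
```

View pics/w13.png

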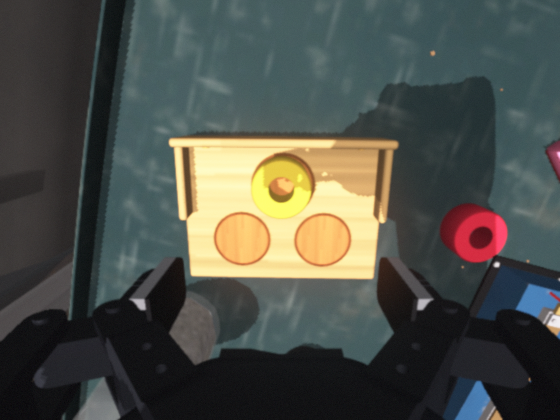

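```bash
python3 -c "
from h import *
s,c=pickle.load(open('w13.pkl','rb'));c=wristcam(c,s)
print(pix2w(c,(282,187),.044))
go(.472,.2572,.093,.588)
"
```

```text
[[0.47525897 0.2578059  0.044     ]]
pos [0.4709 0.2512 0.2604] psi 0.592 q1,q7 [ 0.11 -1.66] w 1.003 t 19.97 F [-0.  -0.4  0.1] tilt [-0.01   0.007 -1.   ]
MOVE [0.02, -0.01, 0.67] turn 0.002 dist 0.16755806873425275
```

Request:
arm_command(moves=[[[0.02,-0.01,0.12],0],[[0.02,-0.01,0.25],0],[[0.02,-0.01,0.36],0],[[0.02,-0.01,0.46],0],[[0.02,-0.01,0.53],0],[[0.02,-0.01,0.58],0],[[0.02,-0.01,0.62],0],[[0.02,-0.01,0.65],0],[[0.02,-0.01,0.67],0],[[0.02,-0.01,0.67],0]])

```text
t: 20.8
ee_pos: [0.4723, 0.2569, 0.0928]
tool_rot: [-0.005, 0.957, 0.291, -0.004]
ft_force: [0.1, 0.1, 0.1]
gripper_width: 1.0
```

```bash
python3 -c "
from h import *
s=state();c=snap('wrist','w14')
go(.472,.2572,.093,.588,s)
"
```

```text
pos [0.4723 0.2569 0.0928] psi 0.591 q1,q7 [ 0.01 -1.81] w 1.000 t 20.80 F [0.1 0.1 0.1] tilt [-0.01   0.007 -1.   ]
MOVE [-0.0, -0.002, -0.001] turn 0.002 dist 0.0005093258744207622
```

View pics/w14.png

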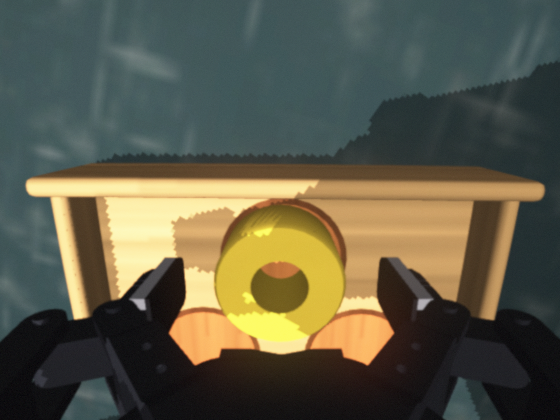

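Request:
arm_command(moves=[[[0.007,0,0],0],[[0.007,0,0],0],[[0.007,0,0],0],[[0.007,0,0],0],[[0.007,0,0],0],[[0.007,0,0],0],[[0.007,0,0],0],[[0.007,0,0],0],[[0.007,0,0],0],[[0.007,0,0],0]], hand=255, force=40)

```text
t: 21.68
ee_pos: [0.4744, 0.2585, 0.0944]
tool_rot: [-0.005, 0.957, 0.292, -0.003]
ft_force: [-1.8, -1.6, 7.1]
gripper_width: 0.622
```

```bash
python3 -c "
from h import *
s=state();c=snap('wrist','w15')
go(.472,.2572,.093,.588,s)
"
```

```text
pos [0.4744 0.2585 0.0944] psi 0.592 q1,q7 [ 0.01 -1.81] w 0.622 t 21.68 F [-1.8 -1.6  7.1] tilt [-0.008  0.007 -1.   ]
MOVE [-0.011, -0.001, 0.006] turn 0.002 dist 0.0030675007496870884
```

View pics/w15.png

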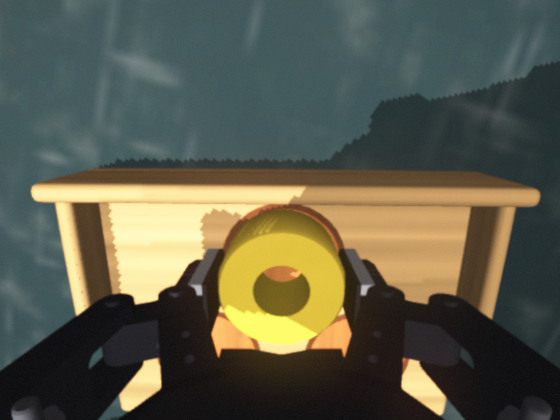

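Request:
arm_command(moves=[[[0,0,-0.05],0],[[0,0,-0.15],0],[[0,0,-0.3],0],[[0,0,-0.45],0],[[0,0,-0.6],0],[[0,0,-0.75],0],[[0,0,-0.9],0],[[0,0,-1],0],[[0,0,-1],0]])

```text
t: 22.48
ee_pos: [0.4772, 0.2581, 0.3513]
tool_rot: [-0.005, 0.956, 0.292, 0.002]
ft_force: [-0.1, -0.1, -0.3]
gripper_width: 0.617
```

```bash
python3 -c "
from h import *
s=state();c=snap('wrist','w16')
go(.56,.05,.38,.4,s)
"
```

```text
pos [0.4772 0.2581 0.3513] psi 0.592 q1,q7 [ 0.12 -1.64] w 0.617 t 22.48 F [-0.1 -0.1 -0.3] tilt [ 0.001  0.011 -1.   ]
MOVE [-0.189, 0.875, -0.123] turn 0.096 dist 0.22581207754711072
```

View pics/w16.png

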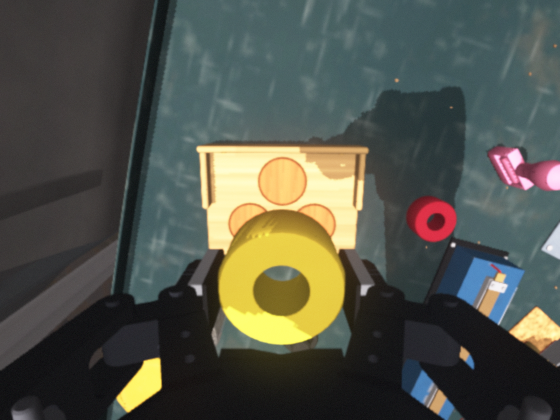

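Request:
arm_command(moves=[[[-0.1,0.4,-0.08],0.05],[[-0.19,0.87,-0.12],0.1],[[-0.19,0.87,-0.12],0.1],[[-0.19,0.87,-0.12],0.1],[[-0.19,0.87,-0.12],0.1],[[-0.19,0.87,-0.12],0.1],[[-0.19,0.87,-0.12],0.1],[[-0.19,0.87,-0.12],0.1]])

```text
t: 23.2
ee_pos: [0.5586, 0.0493, 0.3754]
tool_rot: [-0.005, 0.981, 0.194, -0.001]
ft_force: [0.0, 0.3, 0.1]
gripper_width: 0.619
```

```bash
python3 -c "
from h import *
go(.6555,-.146,.26,.124)
"
```

```text
pos [0.5586 0.0493 0.3754] psi 0.390 q1,q7 [ 0.36 -1.42] w 0.619 t 23.20 F [0.  0.3 0.1] tilt [-0.004  0.01  -1.   ]
MOVE [0.061, 0.875, 0.452] turn 0.133 dist 0.24660060459665092
```

Request:
arm_command(moves=[[[0.02,0.4,0],0.07],[[0.06,0.87,0],0.133],[[0.06,0.87,0],0.133],[[0.06,0.87,0.05],0.133],[[0.06,0.87,0.15],0.133],[[0.06,0.87,0.3],0.133],[[0.06,0.87,0.4],0.133],[[0.06,0.87,0.45],0.133],[[0.06,0.87,0.45],0.133],[[0.06,0.87,0.45],0.133]])

```text
t: 24.03
ee_pos: [0.6549, -0.1429, 0.2615]
tool_rot: [-0.006, 0.998, 0.063, -0.002]
ft_force: [-0.2, -0.1, 0.4]
gripper_width: 0.617
```

```bash
python3 -c "
from h import *
s=state();c=snap('wrist','w17')
go(.6555,-.146,.0864,.124,s)
print(w2pix(wristcam(c,s),[(.6555,-.146,.006)]))
th=np.linspace(0,2*np.pi,60)
p=w2pix(wristcam(c,s),np.c_[.6555+.040*np.cos(th),-.146+.040*np.sin(th),0*th+.009])
im=cv2.imread('pics/w17.png')
for a in p: cv2.circle(im,tuple(int(v) for v in a),1,(0,0,255),-1)
cv2.imwrite('pics/w17o.png',im)
"
```

```text
pos [ 0.6549 -0.1429  0.2615] psi 0.127 q1,q7 [ 0.48 -1.42] w 0.617 t 24.03 F [-0.2 -0.1  0.4] tilt [-0.004  0.011 -1.   ]
MOVE [0.003, 0.021, 0.7] turn 0.001 dist 0.17509236249400267
[[286.33095316 187.32636379]]
```

View pics/w17o.png

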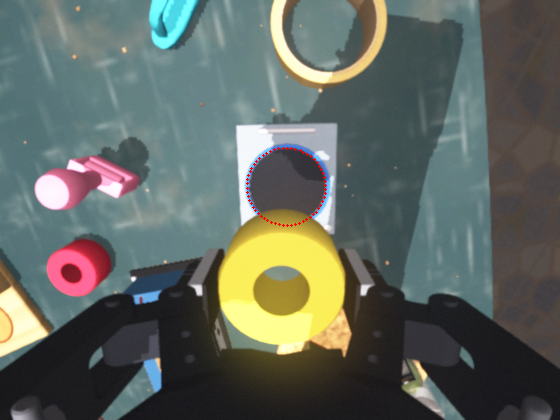

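Request:
arm_command(moves=[[[0.007,0.021,0.1],0],[[0.007,0.021,0.22],0],[[0.007,0.021,0.34],0],[[0.007,0.021,0.44],0],[[0.007,0.021,0.52],0],[[0.007,0.021,0.58],0],[[0.007,0.021,0.62],0],[[0.007,0.021,0.64],0],[[0.007,0.021,0.64],0],[[0.007,0.021,0.64],0]])

```text
t: 24.92
ee_pos: [0.6585, -0.1465, 0.1044]
tool_rot: [-0.005, 0.998, 0.063, 0.001]
ft_force: [-0.2, -0.8, 0.8]
gripper_width: 0.619
```

```bash
python3 -c "
from h import *
s=state();c=snap('wrist','w18')
go(.6565,-.1462,.0864,.124,s)
"
```

```text
pos [ 0.6585 -0.1465  0.1044] psi 0.127 q1,q7 [ 0.46 -1.46] w 0.619 t 24.92 F [-0.2 -0.8  0.8] tilt [ 0.    0.01 -1.  ]
MOVE [-0.008, -0.001, 0.072] turn 0.001 dist 0.018065881137697814
```

View pics/w18.png

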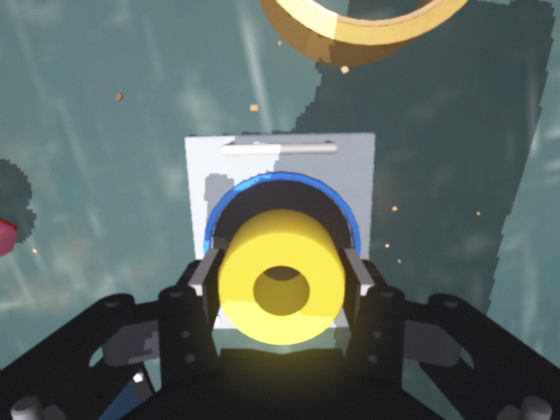

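Centred. Lower until contact.

Request:
arm_command(moves=[[[-0.006,0,0.02],0],[[-0.006,0,0.035],0],[[-0.006,0,0.048],0],[[-0.006,0,0.058],0],[[-0.006,0,0.064],0],[[-0.006,0,0.068],0],[[-0.006,0,0.07],0],[[-0.006,0,0.072],0]])

```text
t: 25.63
ee_pos: [0.6572, -0.1465, 0.0865]
tool_rot: [-0.005, 0.998, 0.063, 0.001]
ft_force: [-1.6, -0.2, 2.6]
gripper_width: 0.618
```

```bash
python3 -c "
from h import *
s=state()
go(.6565,-.1462,.0864,.124,s)
"
```

```text
pos [ 0.6572 -0.1465  0.0865] psi 0.127 q1,q7 [ 0.46 -1.47] w 0.618 t 25.63 F [-1.6 -0.2  2.6] tilt [ 0.001  0.01  -1.   ]
MOVE [-0.002, -0.002, 0.001] turn 0.001 dist 0.0007537394462875709
```

Request:
arm_command(moves=[[[0,0,0],0],[[0,0,0],0],[[0,0,0],0],[[0,0,0],0],[[0,0,0],0],[[0,0,0],0]], hand=0)

```text
t: 26.13
ee_pos: [0.6572, -0.1465, 0.0866]
tool_rot: [-0.005, 0.998, 0.063, 0.001]
ft_force: [0.7, 0.2, -0.8]
gripper_width: 0.999
```

Request:
arm_command(moves=[[[0,0,-0.1],0],[[0,0,-0.25],0],[[0,0,-0.4],0],[[0,0,-0.55],0],[[0,0,-0.7],0],[[0,0,-0.85],0],[[0,0,-1],0],[[0,0,-1],0],[[0,0,-1],0]])

```text
t: 26.88
ee_pos: [0.6578, -0.1489, 0.3397]
tool_rot: [-0.004, 0.998, 0.063, 0.003]
ft_force: [-0.2, 0.4, -1.0]
gripper_width: 1.001
```

```bash
python3 -c "
from h import *
s=state();c=snap('wrist','w19');pickle.dump((s,c),open('w19.pkl','wb'))
go(.541,.0685,.30,.4,s)
"
```

```text
pos [ 0.6578 -0.1489  0.3397] psi 0.127 q1,q7 [ 0.48 -1.4 ] w 1.001 t 26.88 F [-0.2  0.4 -1. ] tilt [ 0.006  0.009 -1.   ]
MOVE [-0.355, -0.92, 0.163] turn -0.137 dist 0.24993491912988258
```

View pics/w19.png

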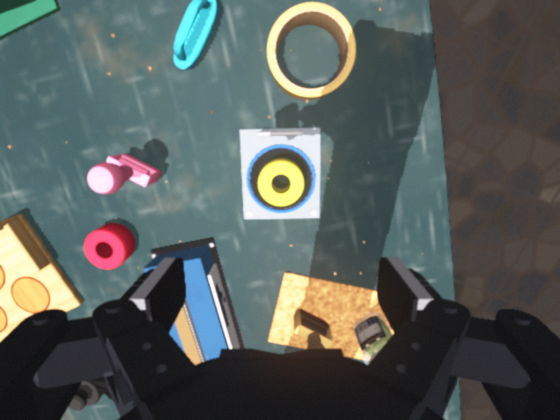

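```bash
python3 -c "
from h import *
s,c=pickle.load(open('w19.pkl','rb'))
crop(c,225,110,120,120,5,'w19c')
c=wristcam(c,s)
print(pix2w(c,(280.7,183.5),.036),pix2w(c,(281,178.5),.009),pix2w(c,(110,246.5),.032))
"
```

```text
[[ 0.65540294 -0.14704943  0.036     ]] [[ 0.65685025 -0.14700311  0.009     ]] [[0.54687956 0.0580465  0.032     ]]
```

View pics/w19c.png

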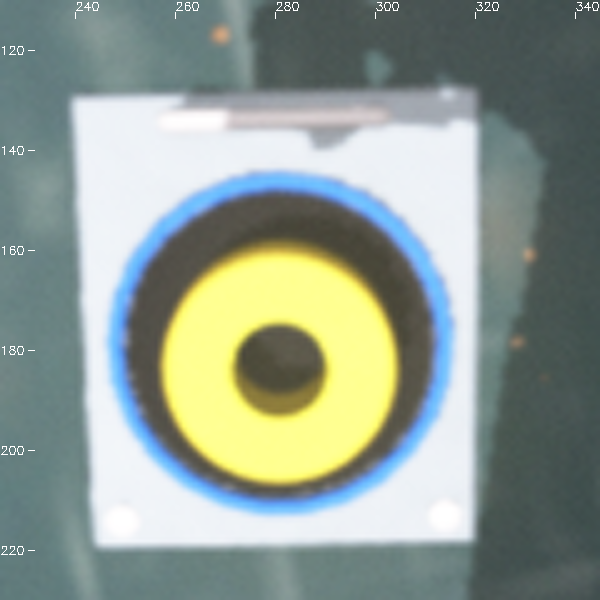

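```bash
python3 -c "
from h import *
c=pickle.load(open('cap0.pkl','rb'))['top']
for z in (0,.03,.06): print(z,pix2w(c,[(278,211),(308,199)],z).round(3).tolist())
s,c=pickle.load(open('w12.pkl','rb'));c=wristcam(c,s)
for z in (0,.03,.06): print(z,pix2w(c,[(279,162),(338,178)],z).round(3).tolist())
s,c=pickle.load(open('w2.pkl','rb'));c=wristcam(c,s)
for z in (0,.03,.06): print(z,pix2w(c,[(264,237)],z).round(3).tolist())
"
```

```text
0 [[0.529, 0.009, 0.0], [0.558, -0.065, 0.0]]
0.03 [[0.527, 0.01, 0.03], [0.556, -0.062, 0.03]]
0.06 [[0.525, 0.011, 0.06], [0.553, -0.06, 0.06]]
0 [[0.533, 0.013, 0.0], [0.562, -0.071, 0.0]]
0.03 [[0.536, 0.015, 0.03], [0.563, -0.064, 0.03]]
0.06 [[0.539, 0.016, 0.06], [0.565, -0.057, 0.06]]
0 [[0.534, 0.012, 0.0]]
0.03 [[0.529, 0.022, 0.03]]
0.06 [[0.525, 0.032, 0.06]]
```

```bash
python3 -c "
from h import *
go(.541,.0685,.28,.588)
"
```

```text
pos [ 0.6571 -0.1489  0.3373] psi 0.127 q1,q7 [ 0.48 -1.4 ] w 1.001 t 26.93 F [ 0.2 -0.3 -0.6] tilt [ 0.002  0.009 -1.   ]
MOVE [-0.352, -0.919, 0.236] turn -0.231 dist 0.2530577909989898
```

Request:
arm_command(moves=[[[-0.17,-0.45,0],-0.1],[[-0.35,-0.92,0],-0.23],[[-0.35,-0.92,0],-0.23],[[-0.35,-0.92,0],-0.23],[[-0.35,-0.92,0.02],-0.23],[[-0.35,-0.92,0.08],-0.23],[[-0.35,-0.92,0.16],-0.23],[[-0.35,-0.92,0.23],-0.23],[[-0.35,-0.92,0.23],-0.23]])

```text
t: 27.68
ee_pos: [0.539, 0.0687, 0.277]
tool_rot: [-0.005, 0.957, 0.29, -0.001]
ft_force: [-0.3, 0.2, -0.7]
gripper_width: 1.002
```

```bash
python3 -c "
from h import *
s=state();c=snap('wrist','w20');pickle.dump((s,c),open('w20.pkl','wb'))
go(.541,.0685,.12,.588,s)
print(w2pix(wristcam(c,s),[(.541,.0685,.032)]))
crop(c,200,120,160,120,5,'w20c')
"
```

```text
pos [0.539  0.0687 0.277 ] psi 0.588 q1,q7 [ 0.37 -1.28] w 1.002 t 27.68 F [-0.3  0.2 -0.7] tilt [-0.004  0.008 -1.   ]
MOVE [0.006, 0.011, 0.628] turn -0.000 dist 0.15697168919342702
[[283.87676498 188.71243867]]
```

View pics/w20.png

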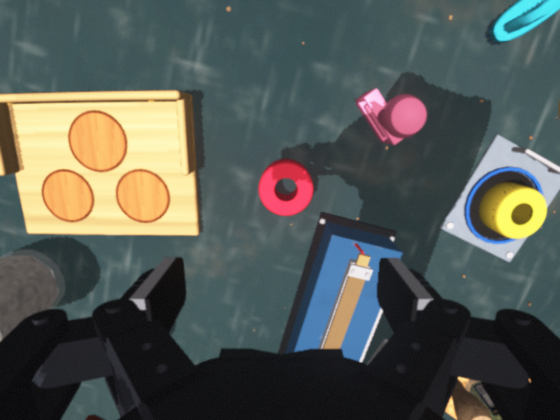

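View pics/w20c.png

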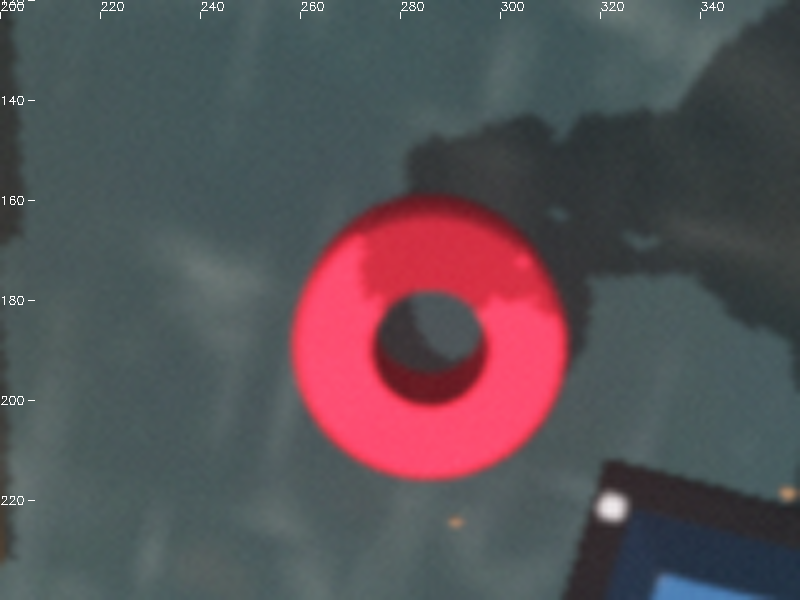

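```bash
python3 -c "
from h import *
d=pickle.load(open('cap0.pkl','rb'));e=d['side']
crop(e,260,120,200,120,4,'c_seal')
print(pix2w(e,[(290,221)],0))
for z in(.04,.06,.08): print(pix2w(e,[(286,184)],z))
"
```

```text
[[ 5.34572862e-01 -6.23578260e-03 -1.11022302e-16]]
[[ 0.55720946 -0.08876371  0.04      ]]
[[ 0.55344143 -0.06218811  0.06      ]]
[[ 0.54967341 -0.03561251  0.08      ]]
```

View pics/c_seal.png

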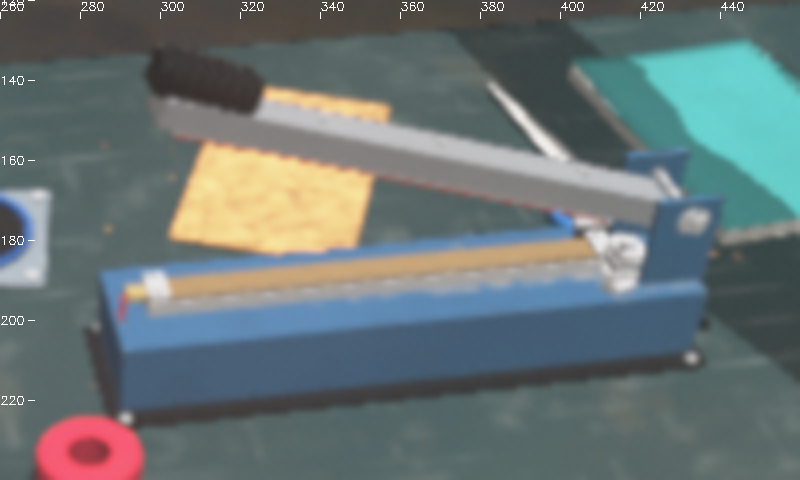

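```bash
python3 -c "
from h import *
go(.542,.067,.1,.8)
"
```

```text
pos [0.54   0.0683 0.2789] psi 0.587 q1,q7 [ 0.37 -1.28] w 0.999 t 27.73 F [ 1.5 -0.7  0.4] tilt [-0.003  0.009 -1.   ]
MOVE [0.002, 0.015, 0.716] turn -0.107 dist 0.178949994029463
```

Request:
arm_command(moves=[[[0.002,0.015,0.1],-0.05],[[0.002,0.015,0.22],-0.107],[[0.002,0.015,0.34],-0.107],[[0.002,0.015,0.45],-0.107],[[0.002,0.015,0.55],-0.107],[[0.002,0.015,0.62],-0.107],[[0.002,0.015,0.68],-0.107],[[0.002,0.015,0.71],-0.107],[[0.002,0.015,0.71],-0.107]])

```text
t: 28.48
ee_pos: [0.5415, 0.0664, 0.1002]
tool_rot: [-0.005, 0.921, 0.389, -0.001]
ft_force: [-0.9, -0.2, -0.4]
gripper_width: 1.002
```

```bash
python3 -c "
from h import *
s=state();c=snap('wrist','w21')
go(.542,.067,.0805,.8,s)
print(w2pix(wristcam(c,s),[(.542,.067,.032)]))
"
```

```text
pos [0.5415 0.0664 0.1002] psi 0.800 q1,q7 [ 0.33 -1.19] w 1.002 t 28.48 F [-0.9 -0.2 -0.4] tilt [-0.005  0.009 -1.   ]
MOVE [0.003, 0.0, 0.079] turn -0.000 dist 0.01967481052114133
[[280.86970775 266.7869306 ]]
```

View pics/w21.png

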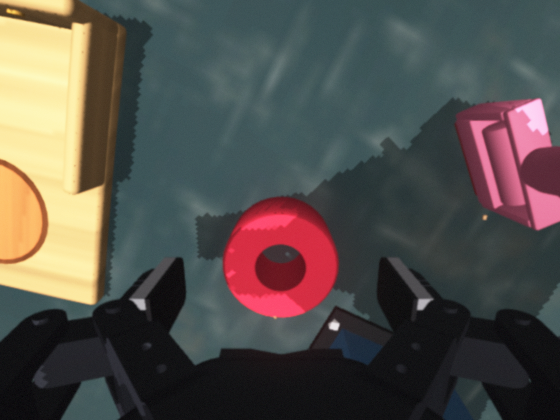

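Request:
arm_command(moves=[[[0.003,0,0.02],0],[[0.003,0,0.04],0],[[0.003,0,0.06],0],[[0.003,0,0.07],0],[[0.003,0,0.077],0],[[0.003,0,0.077],0]])

```text
t: 29.03
ee_pos: [0.5424, 0.0674, 0.0818]
tool_rot: [-0.005, 0.921, 0.39, -0.0]
ft_force: [-0.3, 0.2, -0.9]
gripper_width: 1.004
```

Request:
arm_command(moves=[[[0,0,0],0],[[0,0,0],0],[[0,0,0],0],[[0,0,0],0],[[0,0,0],0],[[0,0,0],0],[[0,0,0],0],[[0,0,0],0],[[0,0,0],0],[[0,0,0],0]], hand=255, force=40)

```text
t: 29.87
ee_pos: [0.5426, 0.0674, 0.0824]
tool_rot: [-0.005, 0.921, 0.389, 0.0]
ft_force: [-1.6, -1.2, 5.5]
gripper_width: 0.621
```

```bash
python3 -c "
from h import *
s=state();c=snap('wrist','w22')
go(.52,.15,.24,.588,s)
"
```

```text
pos [0.5426 0.0674 0.0824] psi 0.800 q1,q7 [ 0.31 -1.21] w 0.621 t 29.87 F [-1.6 -1.2  5.5] tilt [-0.004  0.009 -1.   ]
MOVE [0.176, -0.301, -0.627] turn 0.106 dist 0.17936428327262527
```

View pics/w22.png

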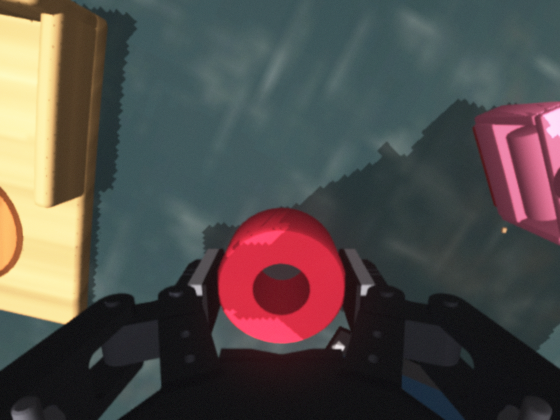

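Request:
arm_command(moves=[[[0,0,-0.05],0],[[0,0,-0.15],0],[[0,0,-0.3],0],[[0,0,-0.45],0],[[0,0,-0.6],0],[[0,0,-0.7],0],[[0,0,-0.7],0]])

```text
t: 30.5
ee_pos: [0.5453, 0.0668, 0.2643]
tool_rot: [-0.003, 0.921, 0.39, 0.004]
ft_force: [0.7, -0.1, -1.2]
gripper_width: 0.614
```

```bash
python3 -c "
from h import *
go(.4735,.2578,.24,.588)
"
```

```text
pos [0.5453 0.0668 0.2643] psi 0.801 q1,q7 [ 0.39 -1.08] w 0.614 t 30.50 F [ 0.7 -0.1 -1.2] tilt [ 0.006  0.009 -1.   ]
MOVE [0.347, -0.738, 0.102] turn 0.106 dist 0.20552891889991606
```

Request:
arm_command(moves=[[[0.17,-0.37,0.05],0.05],[[0.347,-0.738,0.1],0.106],[[0.347,-0.738,0.1],0.106],[[0.347,-0.738,0.1],0.106],[[0.347,-0.738,0.1],0.106],[[0.347,-0.738,0.1],0.106],[[0.347,-0.738,0.1],0.106],[[0.347,-0.738,0.1],0.106]])

```text
t: 31.17
ee_pos: [0.4734, 0.2574, 0.2406]
tool_rot: [-0.003, 0.957, 0.29, 0.004]
ft_force: [0.8, -0.8, -0.5]
gripper_width: 0.62
```

```bash
python3 -c "
from h import *
s=state();c=snap('wrist','w23');pickle.dump((s,c),open('w23.pkl','wb'))
go(.4735,.2578,.115,.588,s)
cw=wristcam(c,s)
th=np.linspace(0,2*np.pi,60)
p=w2pix(cw,np.c_[.4735+.030*np.cos(th),.2578+.030*np.sin(th),0*th+.012])
im=cv2.imread('pics/w23.png')
for a in p: cv2.circle(im,tuple(int(v) for v in a),1,(0,0,255),-1)
cv2.imwrite('pics/w23o.png',im)
"
```

```text
pos [0.4734 0.2574 0.2406] psi 0.589 q1,q7 [ 0.11 -1.7 ] w 0.620 t 31.17 F [ 0.8 -0.8 -0.5] tilt [ 0.006  0.008 -1.   ]
MOVE [-0.004, 0.001, 0.503] turn 0.001 dist 0.12564822043192225
```

View pics/w23o.png

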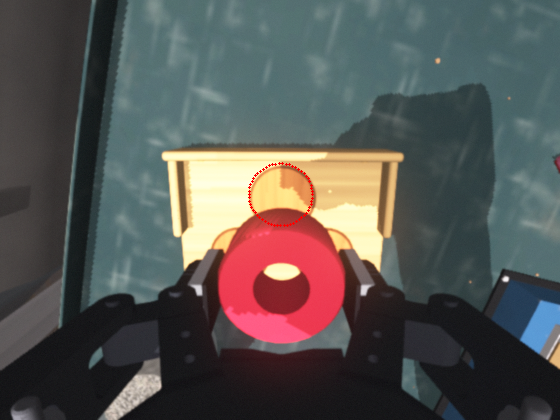

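Request:
arm_command(moves=[[[-0.004,0,0.08],0],[[-0.004,0,0.18],0],[[-0.004,0,0.27],0],[[-0.004,0,0.35],0],[[-0.004,0,0.42],0],[[-0.004,0,0.47],0],[[-0.004,0,0.5],0],[[-0.004,0,0.5],0],[[-0.004,0,0.5],0]])

```text
t: 31.97
ee_pos: [0.4742, 0.2569, 0.116]
tool_rot: [-0.003, 0.957, 0.289, 0.004]
ft_force: [0.1, 0.5, -0.4]
gripper_width: 0.62
```

```bash
python3 -c "
from h import *
s=state();c=snap('wrist','w24')
go(.4737,.258,.0945,.588,s)
"
```

```text
pos [0.4742 0.2569 0.116 ] psi 0.587 q1,q7 [ 0.04 -1.8 ] w 0.620 t 31.97 F [ 0.1  0.5 -0.4] tilt [ 0.006  0.008 -1.   ]
MOVE [-0.0, -0.005, 0.086] turn -0.001 dist 0.02154928230838592
```

View pics/w24.png

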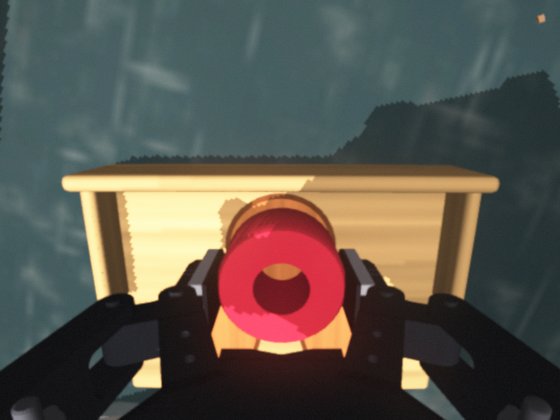

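Request:
arm_command(moves=[[[0,-0.004,0.02],0],[[0,-0.004,0.04],0],[[0,-0.004,0.055],0],[[0,-0.004,0.067],0],[[0,-0.004,0.075],0],[[0,-0.004,0.08],0],[[0,-0.004,0.083],0],[[0,-0.004,0.086],0]])

```text
t: 32.68
ee_pos: [0.474, 0.2583, 0.095]
tool_rot: [-0.003, 0.957, 0.289, 0.005]
ft_force: [-0.5, 0.9, -1.2]
gripper_width: 0.618
```

```bash
python3 -c "
from h import *
s=state();c=snap('wrist','w25')
go(.4737,.258,.0945,.588,s)
"
```

```text
pos [0.474  0.2583 0.095 ] psi 0.587 q1,q7 [ 0.03 -1.83] w 0.618 t 32.68 F [-0.5  0.9 -1.2] tilt [ 0.007  0.009 -1.   ]
MOVE [-0.002, 0.0, 0.002] turn -0.001 dist 0.0006355291985984747
```

View pics/w25.png

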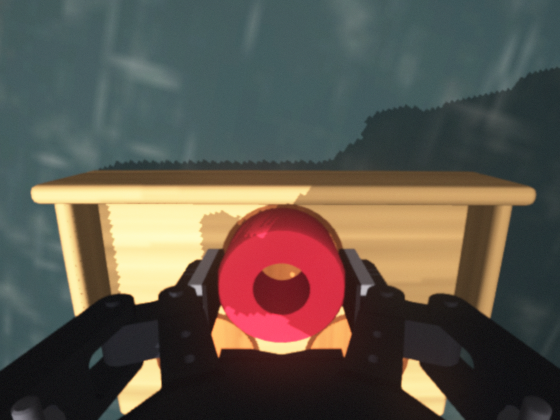

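Request:
arm_command(moves=[[[0,0,0.004],0],[[0,0,0.006],0],[[0,0,0.006],0]])

```text
t: 32.98
ee_pos: [0.4742, 0.2584, 0.0944]
tool_rot: [-0.003, 0.957, 0.289, 0.005]
ft_force: [-3.3, -2.8, 11.6]
gripper_width: 0.618
```

Request:
arm_command(moves=[[[0,0,0],0],[[0,0,0],0],[[0,0,0],0],[[0,0,0],0],[[0,0,0],0],[[0,0,0],0]], hand=0)

```text
t: 33.48
ee_pos: [0.4742, 0.2584, 0.0943]
tool_rot: [-0.003, 0.957, 0.289, 0.005]
ft_force: [-0.4, 0.6, 0.3]
gripper_width: 0.999
```

Request:
arm_command(moves=[[[0,0,-0.1],0],[[0,0,-0.25],0],[[0,0,-0.4],0],[[0,0,-0.55],0],[[0,0,-0.7],0],[[0,0,-0.85],0],[[0,0,-1],0],[[0,0,-1],0],[[0,0,-1],0]])

```text
t: 34.23
ee_pos: [0.473, 0.2569, 0.3465]
tool_rot: [-0.003, 0.957, 0.289, 0.007]
ft_force: [0.2, 0.2, -1.5]
gripper_width: 0.996
```

```bash
python3 -c "
from h import *
s=state();c=snap('wrist','w26')
go(.53,.02,.40,1.2,s)
crop(c,200,100,160,120,5,'w26c')
"
```

```text
pos [0.473  0.2569 0.3465] psi 0.587 q1,q7 [ 0.14 -1.64] w 0.996 t 34.23 F [ 0.2  0.2 -1.5] tilt [ 0.011  0.01  -1.   ]
MOVE [-0.331, 0.915, -0.221] turn -0.307 dist 0.24945953672616597
```

View pics/w26c.png

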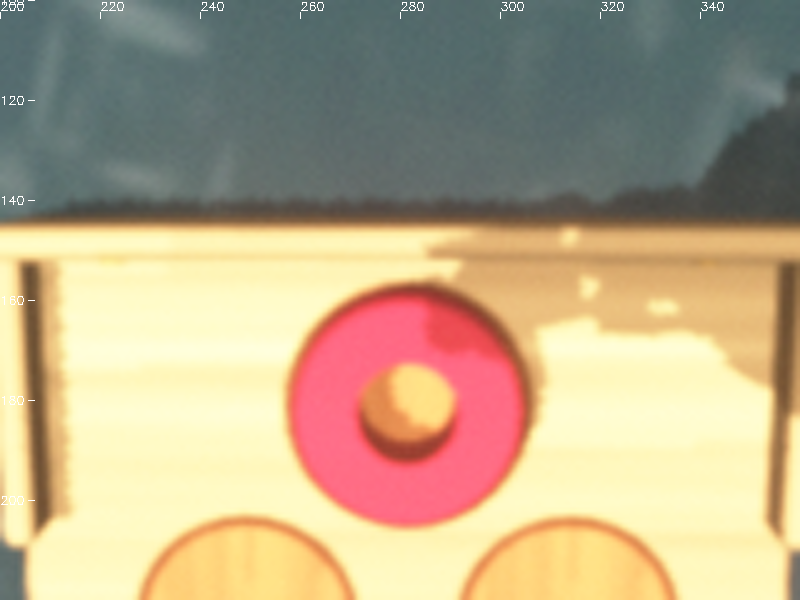

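Request:
arm_command(moves=[[[-0.16,0.45,-0.2],-0.1],[[-0.33,0.91,-0.22],-0.28],[[-0.33,0.91,-0.22],-0.28],[[-0.33,0.91,-0.22],-0.28],[[-0.33,0.91,-0.22],-0.28],[[-0.33,0.91,-0.22],-0.28],[[-0.33,0.91,-0.22],-0.28],[[-0.33,0.91,-0.22],-0.28]])

```text
t: 34.95
ee_pos: [0.5302, 0.0133, 0.3966]
tool_rot: [-0.001, 0.843, 0.539, 0.004]
ft_force: [0.5, -0.3, -0.2]
gripper_width: 0.997
```

```bash
python3 -c "
from h import *
go(.4667,-.2139,.40,1.149)
c=snap('top','t1')
"
```

```text
pos [0.5302 0.0133 0.3966] psi 1.137 q1,q7 [ 0.47 -0.58] w 0.997 t 34.95 F [ 0.5 -0.3 -0.2] tilt [ 0.006  0.007 -1.   ]
MOVE [-0.931, 0.151, -0.021] turn -0.006 dist 0.2359017362902919
```

View pics/t1.png

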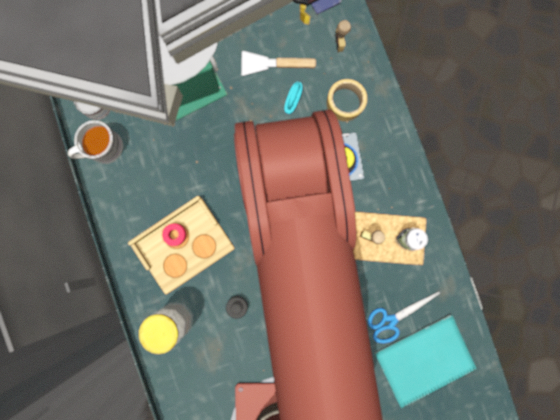

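Request:
arm_command(moves=[[[-0.5,0.08,-0.02],0],[[-0.93,0.15,-0.02],0],[[-0.93,0.15,-0.02],0],[[-0.93,0.15,-0.02],0],[[-0.93,0.15,-0.02],0],[[-0.93,0.15,-0.02],0],[[-0.93,0.15,-0.02],0],[[-0.93,0.15,-0.02],0],[[-0.93,0.15,-0.02],0]])

```text
t: 35.75
ee_pos: [0.467, -0.2084, 0.3979]
tool_rot: [-0.003, 0.841, 0.541, 0.005]
ft_force: [-0.5, 0.9, 0.3]
gripper_width: 1.0
```

```bash
python3 -c "
from h import *
s=state();c=snap('wrist','w27')
go(.4667,-.2139,.22,1.149,s)
print(w2pix(wristcam(c,s),[(.4667,-.2139,.112),(.4596,-.302,.103)]))
"
```

```text
pos [ 0.467  -0.2084  0.3979] psi 1.142 q1,q7 [ 0.74 -0.1 ] w 1.000 t 35.75 F [-0.5  0.9  0.3] tilt [ 0.004  0.01  -1.   ]
MOVE [-0.028, 0.008, 0.711] turn -0.003 dist 0.17800520865439382
[[282.27238441 189.40127831]
 [307.00693171 255.23451391]]
```

View pics/w27.png

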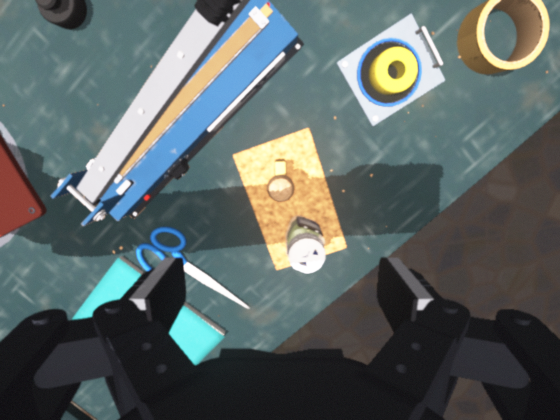

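Request:
arm_command(moves=[[[-0.028,0.008,0.12],0],[[-0.028,0.008,0.25],0],[[-0.028,0.008,0.37],0],[[-0.028,0.008,0.48],0],[[-0.028,0.008,0.58],0],[[-0.028,0.008,0.65],0],[[-0.028,0.008,0.7],0],[[-0.028,0.008,0.71],0],[[-0.028,0.008,0.71],0]])

```text
t: 36.55
ee_pos: [0.4671, -0.2118, 0.22]
tool_rot: [-0.003, 0.84, 0.542, 0.004]
ft_force: [0.3, -0.4, 0.8]
gripper_width: 1.002
```

```bash
python3 -c "
from h import *
s=state()
go(.4667,-.2139,.1463,1.149,s)
"
```

```text
pos [ 0.4671 -0.2118  0.22  ] psi 1.146 q1,q7 [ 0.73 -0.13] w 1.002 t 36.55 F [ 0.3 -0.4  0.8] tilt [ 0.003  0.011 -1.   ]
MOVE [-0.012, 0.002, 0.295] turn -0.002 dist 0.07369654215469865
```

Request:
arm_command(moves=[[[-0.012,0.002,0.08],0],[[-0.012,0.002,0.15],0],[[-0.012,0.002,0.21],0],[[-0.012,0.002,0.26],0],[[-0.012,0.002,0.285],0],[[-0.012,0.002,0.295],0],[[-0.012,0.002,0.295],0],[[-0.012,0.002,0.295],0]])

```text
t: 37.22
ee_pos: [0.4672, -0.214, 0.1472]
tool_rot: [-0.003, 0.84, 0.542, 0.005]
ft_force: [-0.1, 0.5, 0.8]
gripper_width: 0.997
```

```bash
python3 -c "
from h import *
s=state();snap('wrist','w28')
go(.4667,-.2139,.1463,1.149,s)
"
```

```text
pos [ 0.4672 -0.214   0.1472] psi 1.146 q1,q7 [ 0.71 -0.16] w 0.997 t 37.22 F [-0.1  0.5  0.8] tilt [ 0.005  0.01  -1.   ]
MOVE [-0.001, -0.002, 0.004] turn -0.001 dist 0.0010475581054491204
```

View pics/w28.png

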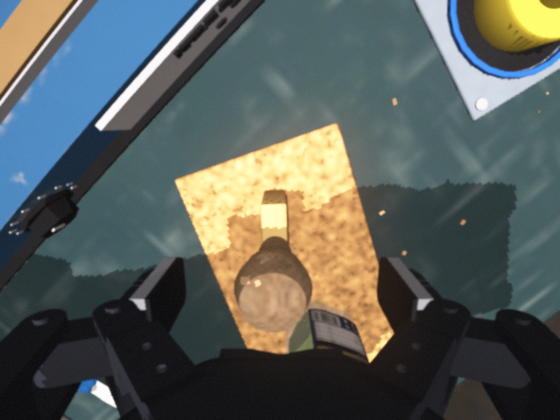

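Request:
arm_command(moves=[[[0,-0.009,0.003],0],[[0,-0.009,0.003],0],[[0,-0.009,0.003],0]])

```text
t: 37.52
ee_pos: [0.4653, -0.2132, 0.1469]
tool_rot: [-0.003, 0.84, 0.542, 0.005]
ft_force: [0.7, -0.2, -0.6]
gripper_width: 0.999
```

Request:
arm_command(moves=[[[0,0,0],0],[[0,0,0],0],[[0,0,0],0],[[0,0,0],0],[[0,0,0],0],[[0,0,0],0],[[0,0,0],0],[[0,0,0],0],[[0,0,0],0],[[0,0,0],0]], hand=255, force=40)

```text
t: 38.35
ee_pos: [0.4654, -0.2132, 0.1471]
tool_rot: [-0.002, 0.84, 0.542, 0.005]
ft_force: [-1.1, -1.0, 4.5]
gripper_width: 0.355
```

Request:
arm_command(moves=[[[0,0,-0.05],0],[[0,0,-0.15],0],[[0,0,-0.3],0],[[0,0,-0.45],0],[[0,0,-0.6],0],[[0,0,-0.75],0],[[0,0,-0.9],0],[[0,0,-1],0],[[0,0,-1],0]])

```text
t: 39.1
ee_pos: [0.4651, -0.2159, 0.4025]
tool_rot: [0.001, 0.84, 0.542, 0.007]
ft_force: [-0.6, 0.3, -0.8]
gripper_width: 0.356
```

```bash
python3 -c "
from h import *
s=state();snap('wrist','w29')
go(.53,.0,.41,1.57,s)
"
```

```text
pos [ 0.4651 -0.2159  0.4025] psi 1.146 q1,q7 [ 0.75 -0.08] w 0.356 t 39.10 F [-0.6  0.3 -0.8] tilt [ 0.013  0.006 -1.   ]
MOVE [0.894, -0.119, -0.022] turn -0.212 dist 0.2255429102699927
```

View pics/w29.png

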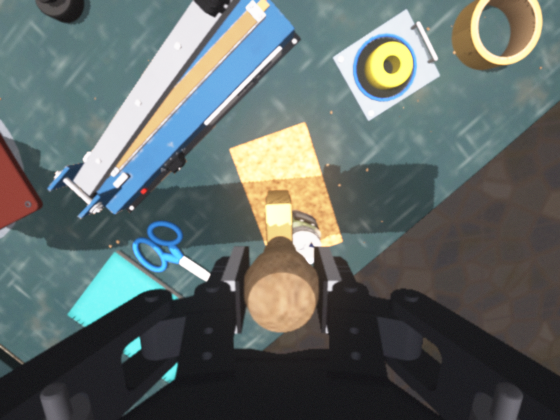

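Request:
arm_command(moves=[[[0.45,-0.06,-0.02],-0.1],[[0.89,-0.12,-0.02],-0.21],[[0.89,-0.12,-0.02],-0.21],[[0.89,-0.12,-0.02],-0.21],[[0.89,-0.12,-0.02],-0.21],[[0.89,-0.12,-0.02],-0.21],[[0.89,-0.12,-0.02],-0.21],[[0.89,-0.12,-0.02],-0.21]])

```text
t: 39.82
ee_pos: [0.5286, 0.0004, 0.4046]
tool_rot: [-0.0, 0.708, 0.706, 0.005]
ft_force: [0.2, 0.0, -2.2]
gripper_width: 0.356
```

```bash
python3 -c "
from h import *
go(.46,.19,.40,2.0)
"
```

```text
pos [5.286e-01 4.000e-04 4.046e-01] psi 1.569 q1,q7 [ 0.5  -0.12] w 0.356 t 39.82 F [ 0.2  0.  -2.2] tilt [ 0.007  0.008 -1.   ]
MOVE [0.758, -0.276, 0.022] turn -0.216 dist 0.201660403628031
```

Request:
arm_command(moves=[[[0.38,-0.14,0.02],-0.1],[[0.758,-0.276,0.02],-0.216],[[0.758,-0.276,0.02],-0.216],[[0.758,-0.276,0.02],-0.216],[[0.758,-0.276,0.02],-0.216],[[0.758,-0.276,0.02],-0.216],[[0.758,-0.276,0.02],-0.216],[[0.758,-0.276,0.02],-0.216]])

```text
t: 40.48
ee_pos: [0.4603, 0.1884, 0.3996]
tool_rot: [0.0, 0.541, 0.841, 0.004]
ft_force: [0.0, -0.0, -1.0]
gripper_width: 0.355
```

```bash
python3 -c "
from h import *
go(.3983,.2612,.36,2.159)
"
```

```text
pos [0.4603 0.1884 0.3996] psi 1.999 q1,q7 [ 0.33 -0.05] w 0.355 t 40.48 F [ 0. -0. -1.] tilt [ 0.005  0.007 -1.   ]
MOVE [0.367, -0.106, 0.159] turn -0.080 dist 0.10347908181063036
```

Request:
arm_command(moves=[[[0.18,-0.05,0.05],-0.04],[[0.367,-0.106,0.1],-0.08],[[0.367,-0.106,0.16],-0.08],[[0.367,-0.106,0.3],-0.08],[[0.367,-0.106,0.45],-0.08],[[0.367,-0.106,0.55],-0.08],[[0.367,-0.106,0.6],-0.08],[[0.367,-0.106,0.62],-0.08],[[0.367,-0.106,0.62],-0.08]])

```text
t: 41.23
ee_pos: [0.3994, 0.2601, 0.2435]
tool_rot: [-0.0, 0.473, 0.881, 0.003]
ft_force: [-0.1, -1.1, -1.6]
gripper_width: 0.359
```

```bash
python3 -c "
from h import *
s=state();snap('wrist','w30')
go(.3983,.2612,.19,2.159,s)
"
```

```text
pos [0.3994 0.2601 0.2435] psi 2.156 q1,q7 [ 0.22 -0.14] w 0.359 t 41.23 F [-0.1 -1.1 -1.6] tilt [ 0.003  0.006 -1.   ]
MOVE [0.005, -0.002, 0.214] turn -0.001 dist 0.05352412217411983
```

View pics/w30.png

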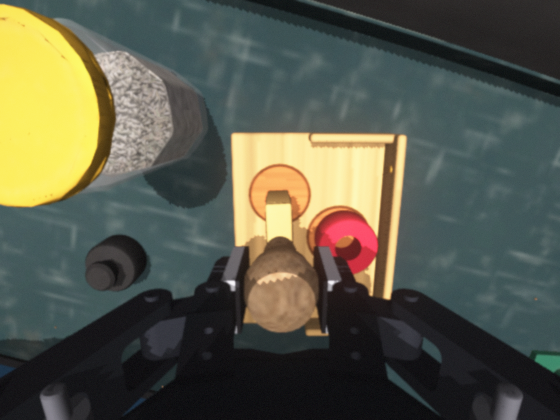

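Request:
arm_command(moves=[[[0.005,-0.002,0.05],0],[[0.005,-0.002,0.1],0],[[0.005,-0.002,0.15],0],[[0.005,-0.002,0.19],0],[[0.005,-0.002,0.21],0],[[0.005,-0.002,0.214],0],[[0.005,-0.002,0.214],0],[[0.005,-0.002,0.214],0]])

```text
t: 41.95
ee_pos: [0.3989, 0.2622, 0.1915]
tool_rot: [0.001, 0.473, 0.881, 0.004]
ft_force: [0.6, 0.0, -1.5]
gripper_width: 0.354
```

```bash
python3 -c "
from h import *
s=state();snap('wrist','w31')
go(.3983,.2612,.1543,2.159,s)
"
```

```text
pos [0.3989 0.2622 0.1915] psi 2.157 q1,q7 [ 0.19 -0.2 ] w 0.354 t 41.95 F [ 0.6  0.  -1.5] tilt [ 0.005  0.007 -1.   ]
MOVE [-0.002, -0.005, 0.149] turn -0.001 dist 0.03721723164331135
```

Request:
arm_command(moves=[[[-0.002,-0.005,0.04],0],[[-0.002,-0.005,0.075],0],[[-0.002,-0.005,0.105],0],[[-0.002,-0.005,0.125],0],[[-0.002,-0.005,0.137],0],[[-0.002,-0.005,0.144],0],[[-0.002,-0.005,0.148],0],[[-0.002,-0.005,0.151],0],[[-0.002,-0.005,0.153],0]])

```text
t: 42.75
ee_pos: [0.399, 0.2615, 0.1541]
tool_rot: [0.001, 0.473, 0.881, 0.004]
ft_force: [-2.0, -3.2, 10.2]
gripper_width: 0.351
```

```bash
python3 -c "
from h import *
s=state();snap('wrist','w31')
go(.3983,.2612,.1543,2.159,s)
"
```

```text
pos [0.399  0.2615 0.1541] psi 2.157 q1,q7 [ 0.16 -0.25] w 0.351 t 42.75 F [-2.  -3.2 10.2] tilt [ 0.006  0.007 -1.   ]
MOVE [0.001, -0.003, -0.001] turn -0.001 dist 0.0007683203794542967
```

View pics/w31.png

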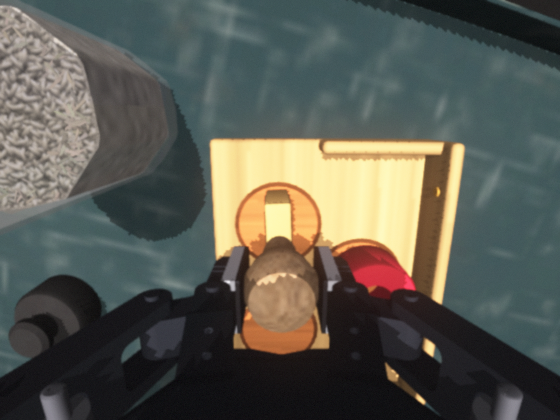

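Seated, matching the original grasp view. Release, lift.

Request:
arm_command(moves=[[[0,0,0],0],[[0,0,0],0],[[0,0,0],0],[[0,0,0],0],[[0,0,0],0],[[0,0,0],0]], hand=0)

```text
t: 43.3
ee_pos: [0.399, 0.2614, 0.1542]
tool_rot: [0.001, 0.473, 0.881, 0.004]
ft_force: [0.1, -0.9, 0.5]
gripper_width: 0.999
```

Request:
arm_command(moves=[[[0,0,-0.1],0],[[0,0,-0.25],0],[[0,0,-0.4],0],[[0,0,-0.55],0],[[0,0,-0.7],0],[[0,0,-0.85],0],[[0,0,-1],0],[[0,0,-1],0],[[0,0,-1],0]])

```text
t: 44.05
ee_pos: [0.3979, 0.2603, 0.4061]
tool_rot: [0.003, 0.473, 0.881, 0.006]
ft_force: [0.6, -0.1, -1.4]
gripper_width: 1.002
```

```bash
python3 -c "
from h import *
s=state();snap('wrist','w32')
go(.53,.04,.41,1.66,s)
"
```

```text
pos [0.3979 0.2603 0.4061] psi 2.156 q1,q7 [ 0.28 -0.03] w 1.002 t 44.05 F [ 0.6 -0.1 -1.4] tilt [ 0.01   0.008 -1.   ]
MOVE [-1.027, -0.046, -0.017] turn 0.248 dist 0.25693160201566295
```

View pics/w32.png

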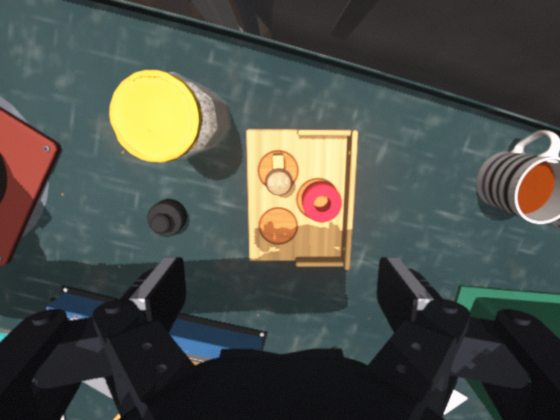

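Stamp stands in its place. Now the jar.

Request:
arm_command(moves=[[[-0.4,-0.03,0],0.1],[[-0.8,-0.04,0],0.248],[[-1,-0.046,0],0.248],[[-1,-0.046,0],0.248],[[-1,-0.046,0],0.248],[[-1,-0.046,0],0.248],[[-1,-0.046,0],0.248],[[-1,-0.046,0],0.248]])

```text
t: 44.77
ee_pos: [0.5265, 0.0424, 0.4015]
tool_rot: [-0.001, 0.676, 0.737, 0.004]
ft_force: [-0.8, -0.0, -0.4]
gripper_width: 1.005
```

```bash
python3 -c "
from h import *
go(.48,-.19,.40,1.2)
"
```

```text
pos [0.5265 0.0424 0.4015] psi 1.656 q1,q7 [ 0.48 -0.12] w 1.005 t 44.77 F [-0.8 -0.  -0.4] tilt [ 0.003  0.008 -1.   ]
MOVE [-0.91, -0.264, -0.002] turn 0.228 dist 0.23699633862991798
```

Request:
arm_command(moves=[[[-0.45,-0.13,0],0.1],[[-0.91,-0.264,0],0.228],[[-0.91,-0.264,0],0.228],[[-0.91,-0.264,0],0.228],[[-0.91,-0.264,0],0.228],[[-0.91,-0.264,0],0.228],[[-0.91,-0.264,0],0.228],[[-0.91,-0.264,0],0.228]])

```text
t: 45.43
ee_pos: [0.4794, -0.1903, 0.3984]
tool_rot: [-0.003, 0.826, 0.564, 0.003]
ft_force: [1.3, 1.0, 0.2]
gripper_width: 1.0
```

```bash
python3 -c "
from h import *
go(.4596,-.302,.24,.989)
"
```

```text
pos [ 0.4794 -0.1903  0.3984] psi 1.198 q1,q7 [ 0.74 -0.09] w 1.000 t 45.43 F [1.3 1.  0.2] tilt [ 0.002  0.009 -1.   ]
MOVE [-0.45, 0.09, 0.63] turn 0.104 dist 0.19482154254959538
```

Request:
arm_command(moves=[[[-0.2,0.04,0.05],0.05],[[-0.45,0.09,0.1],0.104],[[-0.45,0.09,0.2],0.104],[[-0.45,0.09,0.32],0.104],[[-0.45,0.09,0.44],0.104],[[-0.45,0.09,0.54],0.104],[[-0.45,0.09,0.6],0.104],[[-0.45,0.09,0.63],0.104],[[-0.45,0.09,0.63],0.104],[[-0.45,0.09,0.63],0.104]])

```text
t: 46.27
ee_pos: [0.4604, -0.3007, 0.2404]
tool_rot: [-0.003, 0.88, 0.476, 0.003]
ft_force: [-0.2, 0.5, -0.5]
gripper_width: 0.997
```

```bash
python3 -c "
from h import *
s=state();c=snap('wrist','w33')
go(.4596,-.302,.124,.989,s)
print(w2pix(wristcam(c,s),[(.4596,-.302,.103)]))
"
```

```text
pos [ 0.4604 -0.3007  0.2404] psi 0.992 q1,q7 [ 0.82 -0.14] w 0.997 t 46.27 F [-0.2  0.5 -0.5] tilt [ 0.002  0.009 -1.   ]
MOVE [-0.01, 0.002, 0.466] turn 0.001 dist 0.11643009200581443
[[280.81656667 226.38110657]]
```

View pics/w33.png

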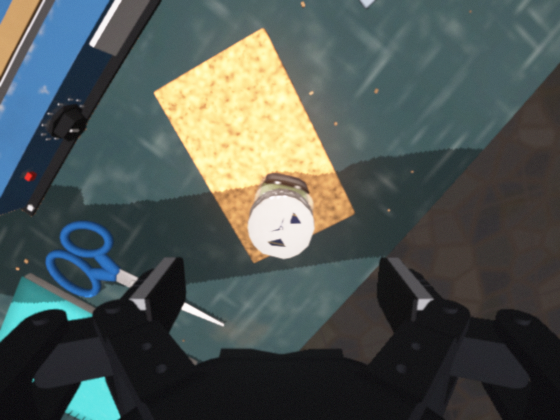

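Request:
arm_command(moves=[[[-0.01,0.002,0.08],0],[[-0.01,0.002,0.17],0],[[-0.01,0.002,0.26],0],[[-0.01,0.002,0.33],0],[[-0.01,0.002,0.39],0],[[-0.01,0.002,0.43],0],[[-0.01,0.002,0.455],0],[[-0.01,0.002,0.468],0],[[-0.01,0.002,0.468],0],[[-0.01,0.002,0.468],0]])

```text
t: 47.15
ee_pos: [0.4604, -0.3029, 0.1249]
tool_rot: [-0.002, 0.88, 0.476, 0.004]
ft_force: [-1.0, -0.5, 1.1]
gripper_width: 1.0
```

Request:
arm_command(moves=[[[0,0,0],0],[[0,0,0],0],[[0,0,0],0],[[0,0,0],0],[[0,0,0],0],[[0,0,0],0],[[0,0,0],0],[[0,0,0],0],[[0,0,0],0]], hand=255, force=40)

```text
t: 47.9
ee_pos: [0.4607, -0.303, 0.1258]
tool_rot: [-0.002, 0.88, 0.476, 0.004]
ft_force: [-1.6, 1.8, 6.2]
gripper_width: 0.553
```

Request:
arm_command(moves=[[[0,0,-0.05],0],[[0,0,-0.15],0],[[0,0,-0.3],0],[[0,0,-0.45],0],[[0,0,-0.6],0],[[0,0,-0.75],0],[[0,0,-0.9],0],[[0,0,-1],0],[[0,0,-1],0]])

```text
t: 48.65
ee_pos: [0.4608, -0.3052, 0.3821]
tool_rot: [0.002, 0.88, 0.476, 0.006]
ft_force: [-0.4, -0.6, -0.7]
gripper_width: 0.548
```

```bash
python3 -c "
from h import *
s=state();c=snap('wrist','w34')
go(.5,-.06,.4,1.4,s)
"
```

```text
pos [ 0.4608 -0.3052  0.3821] psi 0.991 q1,q7 [ 0.84 -0.11] w 0.548 t 48.65 F [-0.4 -0.6 -0.7] tilt [ 0.012  0.002 -1.   ]
MOVE [0.907, -0.405, -0.068] turn -0.204 dist 0.2489913714828561
```

View pics/w34.png

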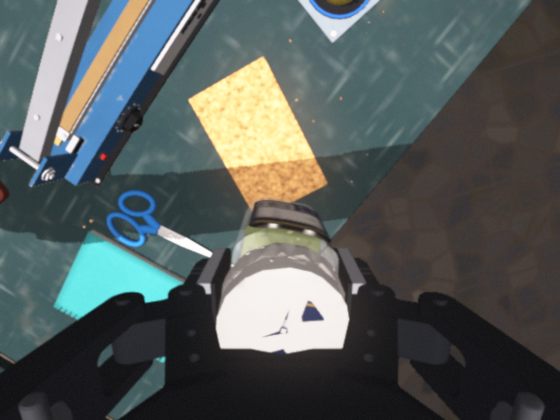

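Request:
arm_command(moves=[[[0.4,-0.18,-0.07],-0.1],[[0.9,-0.4,-0.07],-0.2],[[0.9,-0.4,-0.07],-0.2],[[0.9,-0.4,-0.07],-0.2],[[0.9,-0.4,-0.07],-0.2],[[0.9,-0.4,-0.07],-0.2],[[0.9,-0.4,-0.07],-0.2],[[0.9,-0.4,-0.07],-0.2]])

```text
t: 49.37
ee_pos: [0.4995, -0.0594, 0.3965]
tool_rot: [0.001, 0.766, 0.643, 0.004]
ft_force: [-0.2, -1.1, -1.0]
gripper_width: 0.552
```

```bash
python3 -c "
from h import *
go(.48,.12,.40,1.9)
"
```

```text
pos [ 0.4995 -0.0594  0.3965] psi 1.396 q1,q7 [ 0.62 -0.15] w 0.552 t 49.37 F [-0.2 -1.1 -1. ] tilt [ 0.008  0.004 -1.   ]
MOVE [0.693, -0.201, -0.012] turn -0.252 dist 0.18047370390971773
```

Request:
arm_command(moves=[[[0.35,-0.1,-0.01],-0.12],[[0.69,-0.2,-0.01],-0.25],[[0.69,-0.2,-0.01],-0.25],[[0.69,-0.2,-0.01],-0.25],[[0.69,-0.2,-0.01],-0.25],[[0.69,-0.2,-0.01],-0.25],[[0.69,-0.2,-0.01],-0.25],[[0.69,-0.2,-0.01],-0.25]])

```text
t: 50.03
ee_pos: [0.4805, 0.117, 0.3986]
tool_rot: [0.002, 0.584, 0.811, 0.003]
ft_force: [0.2, -0.2, -1.5]
gripper_width: 0.549
```

```bash
python3 -c "
from h import *
go(.4492,.1903,.24,2.156)
"
```

```text
pos [0.4805 0.117  0.3986] psi 1.893 q1,q7 [ 0.44 -0.  ] w 0.549 t 50.03 F [ 0.2 -0.2 -1.5] tilt [ 0.006  0.003 -1.   ]
MOVE [0.317, -0.03, 0.635] turn -0.131 dist 0.17749573909487976
```

Request:
arm_command(moves=[[[0.16,-0.02,0],-0.06],[[0.317,-0.03,0.03],-0.131],[[0.317,-0.03,0.1],-0.131],[[0.317,-0.03,0.22],-0.131],[[0.317,-0.03,0.35],-0.131],[[0.317,-0.03,0.47],-0.131],[[0.317,-0.03,0.56],-0.131],[[0.317,-0.03,0.61],-0.131],[[0.317,-0.03,0.62],-0.131],[[0.317,-0.03,0.62],-0.131]])

```text
t: 50.87
ee_pos: [0.4495, 0.1893, 0.2434]
tool_rot: [0.001, 0.474, 0.88, 0.003]
ft_force: [0.1, -0.1, -0.9]
gripper_width: 0.551
```

```bash
python3 -c "
from h import *
s=state();snap('wrist','w35')
go(.4492,.1903,.165,2.156,s)
"
```

```text
pos [0.4495 0.1893 0.2434] psi 2.154 q1,q7 [0.33 0.02] w 0.551 t 50.87 F [ 0.1 -0.1 -0.9] tilt [ 0.005  0.003 -1.   ]
MOVE [0.004, -0.001, 0.314] turn -0.001 dist 0.0784427845089206
```

View pics/w35.png

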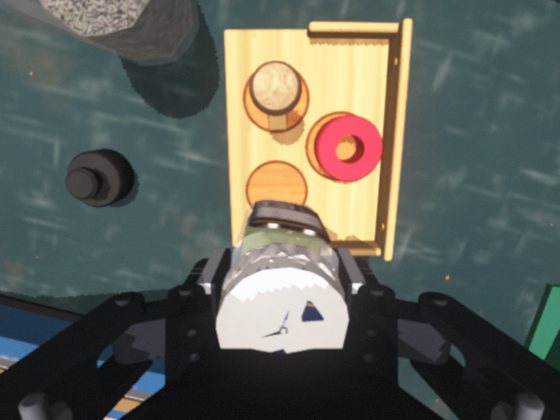

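Request:
arm_command(moves=[[[0.004,-0.001,0.06],0],[[0.004,-0.001,0.13],0],[[0.004,-0.001,0.2],0],[[0.004,-0.001,0.25],0],[[0.004,-0.001,0.29],0],[[0.004,-0.001,0.31],0],[[0.004,-0.001,0.314],0],[[0.004,-0.001,0.314],0]])

```text
t: 51.58
ee_pos: [0.45, 0.191, 0.1663]
tool_rot: [0.002, 0.474, 0.881, 0.003]
ft_force: [0.3, 0.1, -0.8]
gripper_width: 0.549
```

```bash
python3 -c "
from h import *
s=state()
go(.4492,.1903,.1328,2.156,s)
"
```

```text
pos [0.45   0.191  0.1663] psi 2.154 q1,q7 [ 0.29 -0.07] w 0.549 t 51.58 F [ 0.3  0.1 -0.8] tilt [ 0.007  0.004 -1.   ]
MOVE [-0.001, -0.005, 0.134] turn -0.001 dist 0.033549741856587635
```

Request:
arm_command(moves=[[[-0.001,-0.005,0.035],0],[[-0.001,-0.005,0.065],0],[[-0.001,-0.005,0.09],0],[[-0.001,-0.005,0.108],0],[[-0.001,-0.005,0.12],0],[[-0.001,-0.005,0.128],0],[[-0.001,-0.005,0.132],0],[[-0.001,-0.005,0.135],0],[[-0.001,-0.005,0.137],0]])

```text
t: 52.33
ee_pos: [0.4496, 0.1901, 0.1327]
tool_rot: [0.003, 0.474, 0.881, 0.003]
ft_force: [-3.7, -4.4, 12.3]
gripper_width: 0.548
```

```bash
python3 -c "
from h import *
s=state()
go(.4492,.1903,.1328,2.156,s)
"
```

```text
pos [0.4496 0.1901 0.1327] psi 2.154 q1,q7 [ 0.26 -0.11] w 0.548 t 52.33 F [-3.7 -4.4 12.3] tilt [ 0.008  0.003 -1.   ]
MOVE [0.002, -0.001, -0.0] turn -0.001 dist 0.0004636469597458243
```

Request:
arm_command(moves=[[[0,0,0],0],[[0,0,0],0],[[0,0,0],0],[[0,0,0],0],[[0,0,0],0],[[0,0,0],0]], hand=0)

```text
t: 52.83
ee_pos: [0.4496, 0.1901, 0.1327]
tool_rot: [0.003, 0.474, 0.881, 0.003]
ft_force: [0.1, -0.2, -0.7]
gripper_width: 0.995
```

Request:
arm_command(moves=[[[0,0,-0.1],0],[[0,0,-0.25],0],[[0,0,-0.4],0],[[0,0,-0.55],0],[[0,0,-0.7],0],[[0,0,-0.85],0],[[0,0,-1],0],[[0,0,-1],0],[[0,0,-1],0]])

```text
t: 53.58
ee_pos: [0.4483, 0.1898, 0.3847]
tool_rot: [0.004, 0.474, 0.881, 0.004]
ft_force: [0.2, 0.0, -0.4]
gripper_width: 1.002
```

Request:
arm_command(moves=[[[-0.4,0,0],0.1],[[-0.8,0.1,0],0.2],[[-0.9,0.1,0],0.2],[[-0.9,0.1,0],0.2],[[-0.9,0.1,0],0.2],[[-0.9,0.1,0],0.2],[[-0.9,0.1,0],0.2],[[-0.9,0.1,0],0.2],[[-0.9,0.1,0],0.2]])

```text
t: 54.33
ee_pos: [0.5925, 0.0168, 0.3847]
tool_rot: [0.002, 0.639, 0.769, 0.005]
ft_force: [0.4, -0.1, 0.8]
gripper_width: 1.0
```

```bash
python3 -c "
from h import *
c=snap('top','t2'); crop(c,120,180,130,120,5,'t2c'); snap('side','s2')
go(.53,.04,.41,1.66)
"
```

```text
pos [0.5923 0.0172 0.3855] psi 1.756 q1,q7 [ 0.48 -0.04] w 1.000 t 54.43 F [-0.4 -0.5 -0.3] tilt [ 0.011  0.004 -1.   ]
MOVE [0.136, -0.227, -0.1] turn 0.048 dist 0.07074293353142376
```

View pics/t2c.png

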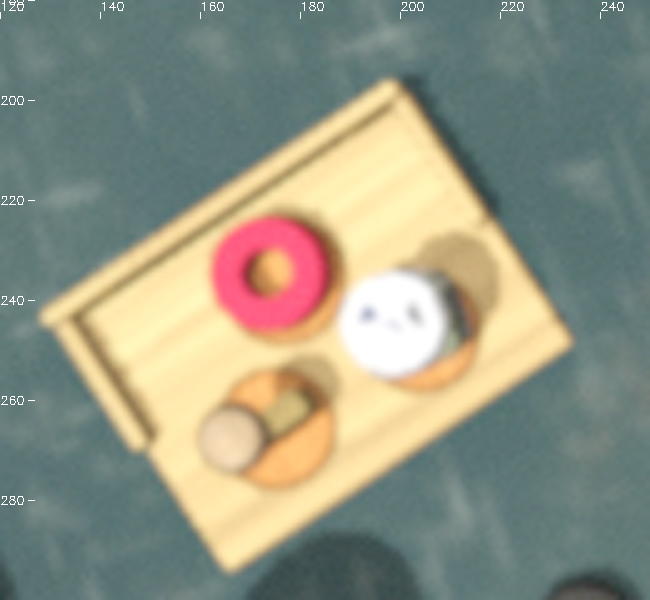

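View pics/s2.png

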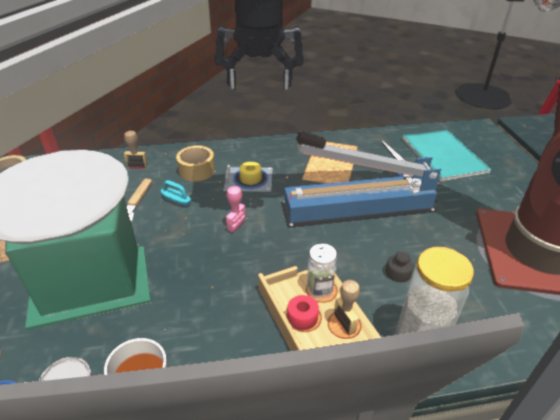

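View pics/t2.png

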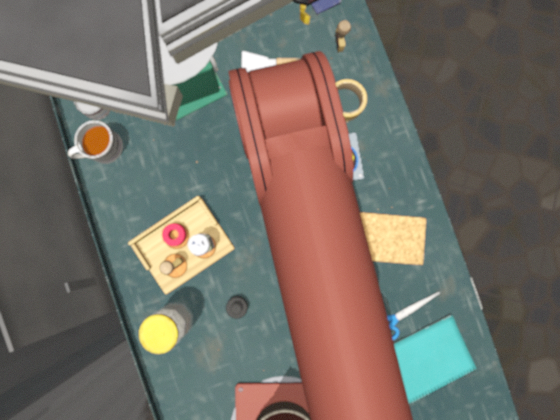

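```bash
python3 -c "
from h import *
print(np.abs(state()['qvel']).max()); print(finish_job()); print(state()['t'])
"
```

```text
0.008193366872623018
the job is handed in; nothing more can be done
None
the job is handed in; nothing more can be done
```

The ribbon is changed from red to yellow, and I handed the job in at about 54 s of the 134 s allowed; the hand-in reports no verdict.

**What I did:** The jar and then the stamp went onto the cork mat. I laid the yellow roll in the holder's cup and the red roll on the rack's back place. Then the stamp and the jar went back to the poses recorded when I first gripped them.

**Last checks:**
- **Yellow roll:** it measured about 1.5 mm off the cup's centre by the wrist camera. The final side picture still shows it in the cup; the arm hid most of it in the final top view.
- **Red roll:** in the top picture it lies about 1 px (about 2 mm) from where the yellow one was.
- **Stamp and jar:** both stand upright about 1 px from their start positions in the top picture.
- **Gripper:** it was open, high and clear of everything, with the arm at rest.

**Disagreements:** The single-view position estimates differed by 2–5 mm between cameras, and one oblique reading of the red roll was about 10 mm off. I settled each with a close-up from above before gripping or placing. The rolls also read about 53 mm between the fingers instead of 55 mm, though they held and landed normally. No check failed.

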